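# Stack the film boxes in the storage rack

### The arm

A 6-joint arm with a two-finger parallel gripper is mounted at the origin on a cart in front of the work surface, level with it; the furniture and walls round the work are solid. World frame = base frame: x ahead of the robot, y to its left, z up, the work surface at z = 0. Lengths are in m, angles in rad, forces in N, time in s.
With the tool pointing down it reaches from about 0.35 to 0.975 m from the base axis. Payload 7.1 kg.
Tool frame: the origin (TCP) lies at the very end of the fingers, on their centre line; the grasp point (between the pads) lies behind it (env.grip_point_offset is the z of the grasp point in the tool frame, in m); z points along the fingers, y is the line along which they close (so a half turn about z gives the same grasp; the last joint's range is limited). The gripper opens to 88 mm and grips with 3 to 60 N. Pads are 20 mm wide; open, the fingers measure 115 mm over their backs; the gripper's body (75 mm by 178 mm) begins 61 mm behind the grasp point.
Start: joints at [1.286, 0.423, 1.63, -0, 1.089, -0.019], TCP at [0.164, 0.603, 0.223] pointing down, gripper open.
Joint ranges: [-3, 3], [-0.9, 2.11], [0.09, 2.58], [-1.31, 4.45], [0.11, 2.69], [-2.54, 2.54]. Speed limits (rad/s): [2.39, 2.39, 3.01, 3.14, 3.14, 3.14].

### API

Orientations are given as a 3x3 rotation matrix whose columns are the frame's x, y, z axes.
In Python, from cell import readout, optics, workorder, env gives the robot as it stands. The module is installed in compiled form; this text tells all that it offers.
- The arm moves only by the tool jog_arm, never from a script. Its argument "increments" is a list of rows, each an object with "linear": the shift along the tool's x, y, z scaled (see below), a list of three; "dr": the turn, a rotation vector about the tool's x, y, z scaled (see below), a list of three; "jaw": the opening, from -1 (shut) to 1 (fully open). In form: [{"linear": [x, y, z], "dr": [ax, ay, az], "jaw": jaw}, ...]. A call has 1 to 20 rows; each row is the pose to reach, as a shift and turn from the pose commanded when the call began, along the tool's axes at that moment; what a row does not reach only later rows make up. The controller multiplies each number of a shift by 0.15 m and each number of a turn by 30 degrees. A row lasts 1/12 s, in which the tool goes at most 41.7 mm and 7.16 degrees, less where a joint would pass 70% of its speed; a pose out of reach is approached as far as the arm can. A call with a number of a shift or a turn outside -1 to 1 is refused whole. A call with a gripper value outside its range is refused whole. The fingers move at their own pace and stop on an object; "newtons" is the grip in N (left out, the last holds). Time passes only in rows, so rows that repeat a pose let the fingers close. It gives the time, the measured TCP pose, the force, the opening and the grip force at its end, in the units of the state.
- readout.observe(): the state, without advancing time (a new reading comes with each control period).
- optics.camera(name): name is "side" or "top"; returns the picture (420x560x3 uint8, red, green, blue); there is no depth.
- optics.camera_model(name): a dict with "mtx" (3x3 intrinsics, pixels), "world_from_camera" (4x4, takes a point from camera to world coordinates). Camera axes: x right, y up, looking along -z (the intrinsics and any distortion apply to the point x, -y, -z); pixel columns grow to the right and rows downward; lengths in m; the calibration is good to about 2 mm. A picture is of the moment at which its call begins. camera_model takes no time and is no camera call.
- workorder.sign_off(): hands the job in; it is judged then, once.
The state is a dict: "t": time; "qpos": joint angles; "joint_velocities": joint speeds; "tau": joint torques, N m; "eef_pos": TCP position; "tcp_rot": TCP orientation; "force": force on the tool from outside, world axes, zero at the start; "wrist_torque": the same for the moment, N m; "finger_gap": opening from 0.0 (shut) to 1.0 (fully open); "grasp_force": force on a finger pad.
Only numpy, scipy, OpenCV 4.12 (cv2) and the standard library are available. Lean on these libraries where they do the work, as an engineer would, in place of code of your own. Each camera call takes 0.05 s, during which the arm holds its last target. There are 200 camera calls.

### The job

Restock the grey storage rack: take the film box that lies on the bench and set it squarely on the one already in the rack, and let go. After that, take the film box that stands on end, lay it down on its long side on the bench and let go of it, then pick it up again from above and set it squarely on top as the third of the column. Set the boxes down gently, without dropping or toppling them, and keep the bottom box where it is.

Things in the scene. Friction and masses are not known exactly. Their poses are not given: they have to be found in the camera images.
- rack: fixed grey sheet-metal rack at the back right of the bench: a tray 74 mm (x) by 162 mm (y), 4 mm thick, with an end plate 3 mm thick and 200 mm high at each y end (156 mm clear between them); both long sides (-x, +x) and the top are open, so fingers reach a box's long faces, but a gripper leaning lengthwise would meet an end plate. Origin at the centre of the underside, on the bench (z = 0)
- base_box: a closed carton of sealing film, dark blue with white print, 50 x 130 x 50 mm (the long side along its y axis), about 0.16 kg. Origin at the centre of one 50 x 130 mm face, z from there into the box. It lies flat in the rack's tray, loose, its underside 4 mm and its top 54 mm above the bench, long side roughly along the rack's y; origin underneath
- base_box_mid (a point): centre of the box: 25 mm from every long face, 65 mm from both ends (29 mm above the bench as it lies)
- flat_box: a closed carton of sealing film, dark blue with white print, 50 x 130 x 50 mm (the long side along its y axis), about 0.16 kg. Origin at the centre of one 50 x 130 mm face, z from there into the box. It lies flat on the bench in front of the rack at a heading that varies; the origin is underneath
- flat_box_mid (a point): centre of the box: 25 mm from every long face, 65 mm from both ends
- standing_box: a closed carton of sealing film, dark blue with white print, 50 x 130 x 50 mm (the long side along its y axis), about 0.16 kg. Origin at the centre of one 50 x 130 mm face, z from there into the box. At the start it stands on one end on the bench in front of the rack, 130 mm tall on a 50 x 50 mm foot, its y axis upright; the origin is then on a side face, 65 mm up. Once laid down, any of its long faces may be underneath
- standing_box_mid (a point): centre of the box: 25 mm from every long face, 65 mm from both ends
- water_bath_2: fixed round heating bath left of the rack, about 330 mm across with its control box, 220 mm high, under the taller glass evaporator, which stands over it and behind it up to well over 0.5 m; obstacles only. Origin under its centre
Mind the look-alikes: they are no part of the job. Leave any pink look-alike of the standing_box alone.

How it is judged:
On the way, in this order (a step that is already met when the one before it is completed fails the run):
1. the box that lay on the bench rests squarely on the box in the rack, released (height (world z) of flat_box_mid between 0.072 and 0.086 m and angle between flat_box's own y axis and vertical between 1.5 and 1.64 rad and horizontal distance between flat_box_mid and base_box_mid below 0.01 m and angle between the y axis of flat_box and the y axis of base_box, either way round below 0.1 rad and linear speed of flat_box below 0.02 m/s and contact force between the fingers and flat_box below 0.1 N), for 0.2 s.
2. the box that stood on end lies on a long side on the bench, released (height (world z) of standing_box_mid between 0.018 and 0.032 m and angle between standing_box's own y axis and vertical between 1.5 and 1.64 rad and linear speed of standing_box below 0.02 m/s and contact force between the fingers and standing_box below 0.1 N), for 0.2 s.
At the end, for the whole second after the job is handed in: One level column in the rack, bottom box within 20 mm of its start, the box that lay on the bench second, the one that stood third; each upper box centred within 10 mm of the bottom box, long sides parallel within 0.1 rad (either way round), all released and at rest (all of step 1 and height (world z) of base_box_mid between 0.022 and 0.036 m and angle between base_box's own y axis and vertical between 1.5 and 1.64 rad and distance of base_box_mid from where it was at the start of the episode below 0.02 m and linear speed of each of base_box, standing_box below 0.02 m/s and height (world z) of standing_box_mid between 0.122 and 0.136 m and angle between standing_box's own y axis and vertical between 1.5 and 1.64 rad and horizontal distance between standing_box_mid and base_box_mid below 0.01 m and angle between the y axis of standing_box and the y axis of base_box, either way round below 0.1 rad and contact force between the fingers and standing_box below 0.1 N); the robot touches nothing.
It fails at once if the lying box is dropped, thrown or toppled (faster than 0.5 m/s with the robot not touching it) (linear speed of flat_box above 0.5 m/s and contact force between each of the fingers, the arm and flat_box below 0.02 N).
It fails at once if the standing box is dropped, thrown or toppled (faster than 0.5 m/s with the robot not touching it) (linear speed of standing_box above 0.5 m/s and contact force between each of the fingers, the arm and standing_box below 0.02 N).
It also fails if it takes over 72 s, if anything falls off the work surface, if the arm or the gripper's body presses on something with over 40 N, if the wrist force passes 120 N, or if a joint passes its speed limit or range.

## Working session

There is one attempt and no reset: what is moved stays moved. The work goes in short steps, Python scripts to look and compute and a tool call to move; the robot and the scene stay as the last step left them, time stands still between calls to the robot, and variables do not carry over. Pictures are saved under pics/ and viewed, at most 10 in all, crops included, and the job is handed in when it is done.

Besides the shell and the picture viewer there is one more tool, called after ">>>" as name([rows], argument=value, ...), one row to a line, values as JSON. jog_arm: Moves the arm, as the interface text tells. Its arguments: {"type":"object","properties":{"increments":{"type":"array"},"newtons":{"type":"number"}},"required":["increments"]}

```bash
mkdir -p pics
python3 - <<'E'
from cell import readout, optics, env
import cv2,numpy as np
np.set_printoptions(precision=4,suppress=True)
print(readout.observe(), env.grip_point_offset)
for n in("top","side"):
    im=optics.camera(n); cv2.imwrite(f"pics/{n}0.png",im[:,:,::-1])
    m=optics.camera_model(n); print(m)
E
```

```text
{'t': 0.0, 'qpos': array([ 1.286 ,  0.4238,  1.6307, -0.    ,  1.0886, -0.019 ]), 'joint_velocities': array([ 0.001 ,  0.0007, -0.0002, -0.0009, -0.0013, -0.0002]), 'tau': array([  0.0014, -54.4635, -27.3659,   0.0643,   0.0228,  -0.0001]), 'eef_pos': array([0.164 , 0.6025, 0.2219]), 'tcp_rot': array([[-0.9649,  0.2626, -0.0004],
       [ 0.2626,  0.9649, -0.0015],
       [ 0.    , -0.0015, -1.    ]]), 'force': array([-0.43  , -0.0911,  0.7436]), 'wrist_torque': array([-0.0076,  0.0404, -0.0593]), 'grasp_force': 0.0, 'finger_gap': 0.9986930327954048} -0.0187
{'mtx': array([[434.4812,   0.    , 272.6207],
       [  0.    , 434.4812, 207.4327],
       [  0.    ,   0.    ,   1.    ]]), 'world_from_camera': array([[ 0.0057,  0.999 , -0.0443,  0.4839],
       [-1.    ,  0.0058,  0.0012, -0.246 ],
       [ 0.0014,  0.0443,  0.999 ,  0.9979],
       [ 0.    ,  0.    ,  0.    ,  1.    ]])}
{'mtx': array([[451.7584,   0.    , 271.3261],
       [  0.    , 451.7584, 207.5209],
       [  0.    ,   0.    ,   1.    ]]), 'world_from_camera': array([[ 0.876 ,  0.2466, -0.4145,  0.1877],
       [-0.4823,  0.4457, -0.7542, -0.8785],
       [-0.0013,  0.8605,  0.5094,  0.4893],
       [ 0.    ,  0.    ,  0.    ,  1.    ]])}
```

View pics/top0.png

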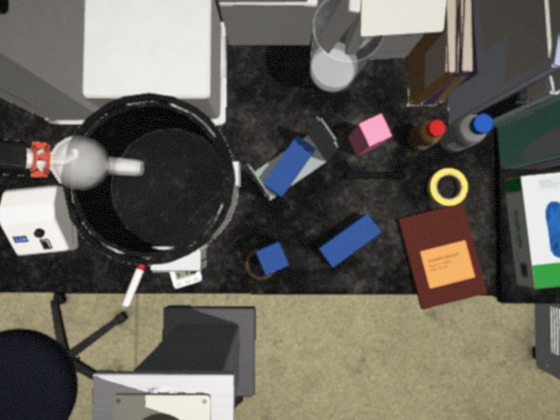

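View pics/side0.png

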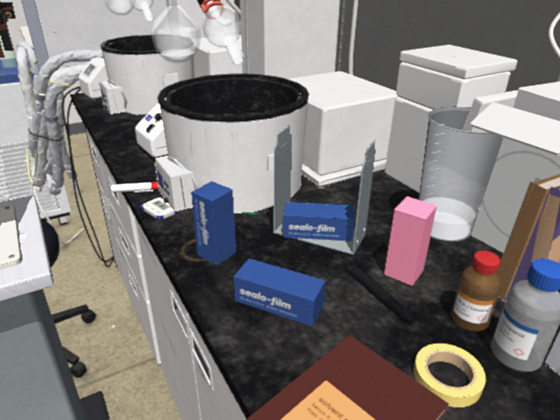

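The top view shows the standing box at about (272,258), the flat box at (350,240) and the rack box at (290,167). The pink look-alike is at (370,132) and the bath is on the left. I'll measure the top faces next.

```bash
cat > h.py <<'E'
from cell import readout, optics, env
import cv2,numpy as np
np.set_printoptions(precision=4,suppress=True)
def ray(n,uv,z):
    m=optics.camera_model(n);K=m["mtx"];T=m["world_from_camera"]
    p=np.linalg.inv(K)@[uv[0],uv[1],1]; d=T[:3,:3]@[p[0],-p[1],-p[2]]
    return T[:3,3]+d*(z-T[2,3])/d[2]
def blobs(n,vmin=0,amin=150,im=None):
    im=optics.camera(n) if im is None else im
    h=cv2.cvtColor(im,cv2.COLOR_RGB2HSV)
    mk=cv2.inRange(h,(105,110,vmin),(125,255,255))
    c,_=cv2.findContours(mk,cv2.RETR_EXTERNAL,cv2.CHAIN_APPROX_NONE)
    return im,mk,[x for x in c if cv2.contourArea(x)>amin]
def rect(n,c,z):
    w=np.array([ray(n,p[0],z)[:2] for p in c])
    (x,y),_,_=r=cv2.minAreaRect((w*1000).astype(np.float32))
    b=cv2.boxPoints(r); e=[b[1]-b[0],b[2]-b[1]]; e.sort(key=np.linalg.norm)
    return np.array([x,y])/1000,np.linalg.norm(e,axis=1),np.arctan2(e[1][1],e[1][0])%np.pi
def go(p,yang,tilt=None):
    "shift/turn in jog units for TCP p, tool down with closing axis heading yang (world)"
    s=readout.observe();R=s["tcp_rot"]
    best=None
    for a in(yang,yang+np.pi):
        y=np.array([np.cos(a),np.sin(a),0]);z=np.array([0,0,-1.]);Rt=np.c_[np.cross(y,z),y,z]
        v=cv2.Rodrigues(R.T@Rt)[0].ravel()
        if best is None or np.linalg.norm(v)<np.linalg.norm(best): best=v
    print("t",s["t"],"lin",R.T@(np.array(p)-s["eef_pos"])/.15,"dr",best/np.radians(30),"q",s["qpos"])
E
python3 - <<'E'
from h import *
im,mk,cs=blobs("top")
h=cv2.cvtColor(im,cv2.COLOR_RGB2HSV)
for c in cs:
    x,y,w,hh=cv2.boundingRect(c); v=h[:,:,2][y:y+hh,x:x+w][mk[y:y+hh,x:x+w]>0]
    print((x,y,w,hh),cv2.contourArea(c),np.histogram(v,bins=range(0,260,20))[0])
    for z in(.05,.054,.13): print(z,*rect("top",c,z))
crop=cv2.resize(im[110:290,225:405],None,fx=3.3,fy=3.3,interpolation=cv2.INTER_CUBIC)
cv2.imwrite("pics/crop.png",crop[:,:,::-1])
# end plates of the rack
E
```

```text
(256, 241, 34, 34) 715.5 [  3  17  28  29  35  40  42 469 105   0   0   0]
0.05 [ 0.4166 -0.2447] [60.9203 63.5761] 0.40339452
0.054 [ 0.4169 -0.2448] [60.6632 63.3078] 0.40339455
0.13 [ 0.4223 -0.2449] [55.779  58.2107] 0.4033938
(317, 214, 64, 55) 1547.0 [  4  46  45  56  42  76  76 993 285   0   0   0]
0.05 [ 0.4574 -0.4127] [ 60.9118 135.8583] 2.2234282
0.054 [ 0.4575 -0.412 ] [ 60.6548 135.285 ] 2.2234282
0.13 [ 0.4596 -0.3986] [ 55.7712 124.3927] 2.2234282
(546, 202, 14, 55) 536.0 [  0   0   0   0   0   0  18 118 268 192   0   0]
0.05 [ 0.4828 -0.8578] [ 28.4264 117.6251] 3.1180992
0.054 [ 0.4829 -0.8552] [ 28.3065 117.1288] 3.1180985
0.13 [ 0.4829 -0.8062] [ 26.0273 107.6982] 3.1181
(264, 135, 51, 63) 1321.0 [   1    2   11   29  127   41   57 1007  117    0    0    0]
0.05 [ 0.6174 -0.2819] [ 53.1551 136.5432] 2.566173
0.054 [ 0.6169 -0.2817] [ 52.9309 135.9671] 2.5661736
0.13 [ 0.6062 -0.2788] [ 48.6692 125.0199] 2.5661736
(470, 112, 24, 22) 363.0 [  3   6  34  21  20  22  19  23  25 202  24   0]
0.05 [ 0.7161 -0.7064] [46.746  50.9248] 1.5769042
0.054 [ 0.7151 -0.7045] [46.5488 50.7098] 1.5769012
0.13 [ 0.6965 -0.6676] [42.801  46.6271] 1.5769094
```

View pics/crop.png

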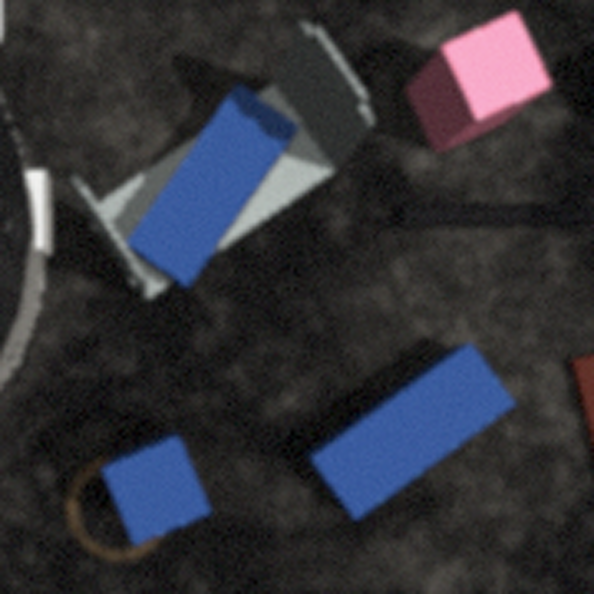

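Run:
```python
from h import *
im=optics.camera("top")
im=cv2.resize(cv2.GaussianBlur(im,(3,3),0),None,fx=1,fy=1)
for vm in(70,100,115):
  for c in blobs("top",vm,500,im)[2]:
    x=cv2.boundingRect(c)[0]
    z={0:.13,1:.05,2:.054}[0 if 250<x<262 else 1 if 310<x<325 else 2]
    if x<400: print(vm,x,*rect("top",c,z))
# rack plate tops: pixel from crop -> world at z=.2 ; tray corners at z=.004
for uv in((305,22),(372,122),(75,178),(150,298)): print(ray("top",(225+uv[0]/3.3,110+uv[1]/3.3),.2))
for uv in((335,172),(95,203)): print(ray("top",(225+uv[0]/3.3,110+uv[1]/3.3),.004))
c=blobs("top",115,500,im)[2]
c=[k for k in c if 310<cv2.boundingRect(k)[0]<325][0]
p,_,a=rect("top",c,.05); go([*p,.15],a-np.pi/2)
```

```text
70 256 [ 0.4216 -0.2463] [53.4819 53.8927] 0.40962008
70 319 [ 0.4557 -0.4153] [ 54.4409 133.5673] 2.2021356
70 264 [ 0.6168 -0.2813] [ 52.8049 131.4896] 2.559593
100 256 [ 0.4216 -0.2463] [50.7645 50.8368] 1.9803814
100 320 [ 0.4558 -0.4155] [ 51.4492 131.7208] 2.1958895
100 264 [ 0.6132 -0.2793] [ 50.722 120.931] 2.5453963
115 257 [ 0.4214 -0.2466] [49.5435 49.7263] 0.40849325
115 320 [ 0.456  -0.4158] [ 49.5696 130.2042] 2.2020621
115 264 [ 0.6127 -0.2794] [ 50.581  118.6351] 2.5364861
[ 0.6884 -0.3291  0.2   ]
[ 0.632  -0.3667  0.2   ]
[ 0.5994 -0.2005  0.2   ]
[ 0.5324 -0.2429  0.2   ]
[ 0.6331 -0.3706  0.004 ]
[ 0.6104 -0.2034  0.004 ]
t 0.2 lin [-3.6616 -6.04    0.4869] dr [-0.0017  0.0006  1.2866] q [ 1.286   0.4236  1.6304  0.      1.0886 -0.019 ]
```

>>> jog_arm([
  {"linear": [-0.72, -0.72, -0.92], "dr": [0, 0, 0], "jaw": 1},
  {"linear": [-0.72, -0.72, -0.92], "dr": [0, 0, 0], "jaw": 1},
  {"linear": [-0.72, -0.72, -0.92], "dr": [0, 0, 0], "jaw": 1},
  {"linear": [-0.72, -0.72, -0.92], "dr": [0, 0, 0], "jaw": 1},
  {"linear": [-0.72, -0.72, -0.92], "dr": [0, 0, 0], "jaw": 1},
  {"linear": [-0.72, -0.72, -0.92], "dr": [0, 0, 0], "jaw": 1},
])

```text
t: 0.7
eef_pos: [0.2427, 0.469, 0.3663]
tcp_rot: [[-0.964, 0.265, 0.005], [0.265, 0.964, 0.006], [-0.003, 0.007, -1.0]]
force: [0.3, 0.8, 0.2]
finger_gap: 1.004
grasp_force: 0.0
```

>>> jog_arm([
  {"linear": [-0.75, -0.73, 0], "dr": [0, 0, 0], "jaw": 1},
  {"linear": [-0.75, -0.73, 0], "dr": [0, 0, 0], "jaw": 1},
  {"linear": [-0.75, -0.73, 0], "dr": [0, 0, 0], "jaw": 1},
  {"linear": [-0.75, -0.73, 0], "dr": [0, 0, 0], "jaw": 1},
  {"linear": [-0.75, -0.73, 0], "dr": [0, 0, 0], "jaw": 1},
])

```text
t: 1.12
eef_pos: [0.3213, 0.3315, 0.3602]
tcp_rot: [[-0.964, 0.266, 0.0], [0.266, 0.964, -0.002], [-0.001, -0.002, -1.0]]
force: [-0.3, -0.1, 0.6]
finger_gap: 1.001
grasp_force: 0.0
```

>>> jog_arm([
  {"linear": [-0.5, -0.83, 0], "dr": [0, 0, 0], "jaw": 1},
  {"linear": [-0.5, -0.83, 0], "dr": [0, 0, 0], "jaw": 1},
  {"linear": [-0.5, -0.83, 0], "dr": [0, 0, 0], "jaw": 1},
  {"linear": [-0.5, -0.83, 0], "dr": [0, 0, 0], "jaw": 1},
  {"linear": [-0.5, -0.83, 0], "dr": [0, 0, 0], "jaw": 1},
])

```text
t: 1.53
eef_pos: [0.3598, 0.1931, 0.3603]
tcp_rot: [[-0.964, 0.266, -0.0], [0.266, 0.964, -0.001], [-0.0, -0.001, -1.0]]
force: [-0.6, 0.6, 0.1]
finger_gap: 1.001
grasp_force: 0.0
```

>>> jog_arm([
  {"linear": [-0.33, -0.95, 0], "dr": [0, 0, 0], "jaw": 1},
  {"linear": [-0.33, -0.95, 0], "dr": [0, 0, 0], "jaw": 1},
  {"linear": [-0.33, -0.95, 0], "dr": [0, 0, 0], "jaw": 1},
  {"linear": [-0.33, -0.95, 0], "dr": [0, 0, 0], "jaw": 1},
  {"linear": [-0.33, -0.95, 0], "dr": [0, 0, 0], "jaw": 1},
])

```text
t: 1.95
eef_pos: [0.37, 0.0427, 0.3604]
tcp_rot: [[-0.964, 0.266, -0.0], [0.266, 0.964, -0.001], [-0.0, -0.001, -1.0]]
force: [-1.2, -0.1, 0.5]
finger_gap: 1.002
grasp_force: 0.0
```

>>> jog_arm([
  {"linear": [-0.26, -0.96, 0], "dr": [0, 0, 0], "jaw": 1},
  {"linear": [-0.26, -0.96, 0], "dr": [0, 0, 0], "jaw": 1},
  {"linear": [-0.26, -0.96, 0], "dr": [0, 0, 0], "jaw": 1},
  {"linear": [-0.26, -0.96, 0], "dr": [0, 0, 0], "jaw": 1},
  {"linear": [-0.26, -0.96, 0], "dr": [0, 0, 0], "jaw": 1},
])

```text
t: 2.37
eef_pos: [0.3704, -0.1062, 0.3605]
tcp_rot: [[-0.964, 0.266, -0.0], [0.266, 0.964, -0.0], [-0.0, -0.0, -1.0]]
force: [-0.4, 1.9, 1.1]
finger_gap: 1.001
grasp_force: 0.0
```

>>> jog_arm([
  {"linear": [-0.39, -0.93, 0], "dr": [0, 0, 0.4], "jaw": 1},
  {"linear": [-0.39, -0.93, 0], "dr": [0, 0, 0.4], "jaw": 1},
  {"linear": [-0.39, -0.93, 0], "dr": [0, 0, 0.4], "jaw": 1},
  {"linear": [-0.39, -0.93, 0], "dr": [0, 0, 0.4], "jaw": 1},
  {"linear": [-0.39, -0.93, 0], "dr": [0, 0, 0.4], "jaw": 1},
])

```text
t: 2.78
eef_pos: [0.3914, -0.2565, 0.3601]
tcp_rot: [[-0.888, 0.459, 0.0], [0.459, 0.888, -0.0], [-0.0, -0.0, -1.0]]
force: [-0.0, -0.3, -0.7]
finger_gap: 0.998
grasp_force: 0.0
```

```bash
python3 -c "
from h import *
go([.456,-.4156,.2],2.20-np.pi/2)"
```

```text
t 2.7833 lin [-0.8695 -0.7444  1.0675] dr [-0.0001  0.0006  0.8868] q [-0.6054  0.0385  1.8053 -0.0001  1.2975 -1.6989]
```

>>> jog_arm([
  {"linear": [-0.87, -0.74, 0.6], "dr": [0, 0, 0.887], "jaw": 1},
  {"linear": [-0.87, -0.74, 0.6], "dr": [0, 0, 0.887], "jaw": 1},
  {"linear": [-0.87, -0.74, 0.6], "dr": [0, 0, 0.887], "jaw": 1},
  {"linear": [-0.87, -0.74, 0.6], "dr": [0, 0, 0.887], "jaw": 1},
  {"linear": [-0.87, -0.74, 1], "dr": [0, 0, 0.887], "jaw": 1},
  {"linear": [-0.87, -0.74, 1], "dr": [0, 0, 0.887], "jaw": 1},
  {"linear": [-0.87, -0.74, 1], "dr": [0, 0, 0.887], "jaw": 1},
  {"linear": [-0.87, -0.74, 1], "dr": [0, 0, 0.887], "jaw": 1},
])

```text
t: 3.45
eef_pos: [0.4551, -0.41, 0.2086]
tcp_rot: [[-0.591, 0.807, -0.004], [0.807, 0.591, 0.004], [0.005, -0.0, -1.0]]
force: [0.7, -0.6, 1.0]
finger_gap: 0.997
grasp_force: 0.0
```

Run:
```python
from h import *
go([.456,-.4156,.012],2.20-np.pi/2)
im=optics.camera("side");cv2.imwrite("pics/s1.png",im[100:400,150:450,::-1])
```

```text
t 3.45 lin [-0.0411 -0.017   1.3102] dr [-0.0007 -0.0105  0.0054] q [-0.753   0.4233  1.6659  0.0007  1.0578 -1.3854]
```

View pics/s1.png

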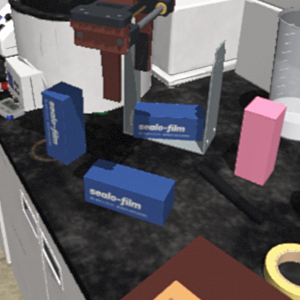

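The gripper is above the flat box (crop about (130,195)), with the fingertips around (110,97). Nothing else has moved. I'll descend.

>>> jog_arm([
  {"linear": [0, 0, 0.3], "dr": [0, 0, 0], "jaw": 1},
  {"linear": [0, 0, 0.6], "dr": [0, 0, 0], "jaw": 1},
  {"linear": [0, 0, 0.8], "dr": [0, 0, 0], "jaw": 1},
  {"linear": [0, 0, 0.8], "dr": [0, 0, 0], "jaw": 1},
  {"linear": [0, 0, 0.8], "dr": [0, 0, 0], "jaw": 1},
])

```text
t: 3.92
eef_pos: [0.4553, -0.4117, 0.0919]
tcp_rot: [[-0.591, 0.807, -0.0], [0.807, 0.591, 0.001], [0.001, 0.0, -1.0]]
force: [0.9, -0.5, -0.1]
finger_gap: 1.0
grasp_force: 0.0
```

```bash
python3 -c "
from h import *
go([.456,-.4156,.012],2.20-np.pi/2)"
```

```text
t 3.9167 lin [-0.0244 -0.0115  0.5328] dr [ 0.0001 -0.0012  0.0053] q [-0.7546  0.5759  1.7313  0.0003  0.835  -1.3868]
```

>>> jog_arm([
  {"linear": [-0.02, -0.01, 0.25], "dr": [0, 0, 0], "jaw": 1},
  {"linear": [-0.02, -0.01, 0.4], "dr": [0, 0, 0], "jaw": 1},
  {"linear": [-0.02, -0.01, 0.53], "dr": [0, 0, 0], "jaw": 1},
  {"linear": [-0.02, -0.01, 0.53], "dr": [0, 0, 0], "jaw": 1},
  {"linear": [-0.02, -0.01, 0.53], "dr": [0, 0, 0], "jaw": 1},
])

```text
t: 4.33
eef_pos: [0.4569, -0.417, 0.0142]
tcp_rot: [[-0.59, 0.807, 0.003], [0.807, 0.59, -0.002], [-0.003, 0.001, -1.0]]
force: [0.7, 0.3, 1.1]
finger_gap: 1.001
grasp_force: 0.0
```

>>> jog_arm([
  {"linear": [0, 0, 0], "dr": [0, 0, 0], "jaw": 0.1},
  {"linear": [0, 0, 0], "dr": [0, 0, 0], "jaw": -1},
  {"linear": [0, 0, 0], "dr": [0, 0, 0], "jaw": -1},
  {"linear": [0, 0, 0], "dr": [0, 0, 0], "jaw": -1},
  {"linear": [0, 0, 0], "dr": [0, 0, 0], "jaw": -1},
  {"linear": [0, 0, 0], "dr": [0, 0, 0], "jaw": -1},
  {"linear": [0, 0, 0], "dr": [0, 0, 0], "jaw": -1},
  {"linear": [0, 0, 0], "dr": [0, 0, 0], "jaw": -1},
], newtons=20)

```text
t: 5.0
eef_pos: [0.4553, -0.416, 0.0115]
tcp_rot: [[-0.59, 0.807, 0.0], [0.807, 0.59, -0.0], [-0.0, 0.0, -1.0]]
force: [-0.7, 1.6, 4.8]
finger_gap: 0.571
grasp_force: 20.0
```

```bash
python3 -c "
from h import *
s=readout.observe();print(s['eef_pos'],s['finger_gap'],s['grasp_force'])
go([.616,-.281,.22],2.53-np.pi/2)"
```

```text
[ 0.4553 -0.416   0.0115] 0.5708965481886844 20.00047892332077
t 5.0 lin [ 0.0945  1.3962 -1.39  ] dr [ 0.0002  0.0004 -0.6268] q [-0.7597  0.7025  1.74    0.0001  0.6988 -1.3908]
```

>>> jog_arm([
  {"linear": [0, 0, -0.1], "dr": [0, 0, 0], "jaw": -1},
  {"linear": [0, 0, -0.3], "dr": [0, 0, 0], "jaw": -1},
  {"linear": [0, 0, -0.55], "dr": [0, 0, 0], "jaw": -1},
  {"linear": [0, 0, -0.8], "dr": [0, 0, 0], "jaw": -1},
  {"linear": [0, 0, -1], "dr": [0, 0, 0], "jaw": -1},
  {"linear": [0, 0, -1], "dr": [0, 0, 0], "jaw": -1},
  {"linear": [0, 0, -1], "dr": [0, 0, 0], "jaw": -1},
])

```text
t: 5.58
eef_pos: [0.4559, -0.4167, 0.1636]
tcp_rot: [[-0.59, 0.807, 0.003], [0.807, 0.59, -0.003], [-0.004, 0.001, -1.0]]
force: [0.1, 0.1, -3.4]
finger_gap: 0.568
grasp_force: 20.0
```

```bash
python3 -c "
from h import *
go([.616,-.281,.225],2.53-np.pi/2)"
```

```text
t 5.5833 lin [ 0.0986  1.3959 -0.4086] dr [ 0.      0.0078 -0.6266] q [-0.7598  0.4807  1.6919 -0.0001  0.9649 -1.3908]
```

>>> jog_arm([
  {"linear": [0, 0, -0.2], "dr": [0, 0, 0], "jaw": -1},
  {"linear": [0.05, 0.2, -0.42], "dr": [0, 0, -0.2], "jaw": -1},
  {"linear": [0.05, 0.4, -0.42], "dr": [0, 0, -0.4], "jaw": -1},
  {"linear": [0.05, 0.6, -0.42], "dr": [0, 0, -0.6], "jaw": -1},
  {"linear": [0.05, 0.8, -0.42], "dr": [0, 0, -0.63], "jaw": -1},
  {"linear": [0.1, 1, -0.42], "dr": [0, 0, -0.63], "jaw": -1},
  {"linear": [0.1, 1, -0.42], "dr": [0, 0, -0.63], "jaw": -1},
  {"linear": [0.1, 1, -0.42], "dr": [0, 0, -0.63], "jaw": -1},
])

```text
t: 6.25
eef_pos: [0.5671, -0.3134, 0.2218]
tcp_rot: [[-0.821, 0.57, -0.004], [0.57, 0.821, 0.002], [0.004, -0.0, -1.0]]
force: [0.1, -0.0, -1.9]
finger_gap: 0.571
grasp_force: 20.0
```

```bash
python3 -c "
from h import *
go([.616,-.281,.225],2.53-np.pi/2)"
```

```text
t 6.25 lin [-0.1443  0.3637 -0.0219] dr [-0.0009 -0.0078  0.0086] q [-0.5232  0.4594  1.5737 -0.0002  1.1126 -1.4869]
```

>>> jog_arm([
  {"linear": [-0.07, 0.2, -0.02], "dr": [0, 0, 0], "jaw": -1},
  {"linear": [-0.14, 0.36, -0.02], "dr": [0, 0, 0], "jaw": -1},
  {"linear": [-0.14, 0.36, -0.02], "dr": [0, 0, 0], "jaw": -1},
  {"linear": [-0.14, 0.36, -0.02], "dr": [0, 0, 0], "jaw": -1},
  {"linear": [-0.14, 0.36, -0.02], "dr": [0, 0, 0], "jaw": -1},
])

```text
t: 6.67
eef_pos: [0.614, -0.2837, 0.2259]
tcp_rot: [[-0.819, 0.573, -0.003], [0.573, 0.819, 0.001], [0.003, -0.001, -1.0]]
force: [-0.3, 0.2, -2.2]
finger_gap: 0.566
grasp_force: 20.0
```

Run:
```python
from h import *
go([.616,-.281,.067],2.53-np.pi/2)
im=optics.camera("side");cv2.imwrite("pics/s2.png",cv2.resize(im[60:270,200:480,::-1],None,fx=2,fy=2))
```

```text
t 6.6667 lin [-0.0032  0.0234  1.0592] dr [-0.0019 -0.0048  0.0024] q [-0.4502  0.4965  1.5028 -0.0006  1.1449 -1.4104]
```

View pics/s2.png

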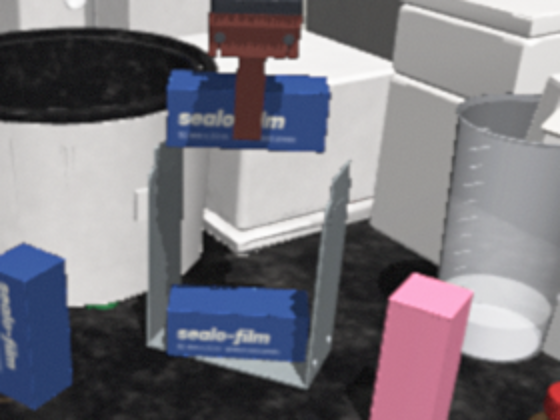

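The held box is level over the rack (crop about (250,110)), with the base box below it between the plates. I'll lower it in stages.

>>> jog_arm([
  {"linear": [0, 0.02, 0], "dr": [0, 0, 0], "jaw": -1},
  {"linear": [0, 0.02, 0.12], "dr": [0, 0, 0], "jaw": -1},
  {"linear": [0, 0.02, 0.24], "dr": [0, 0, 0], "jaw": -1},
  {"linear": [0, 0.02, 0.36], "dr": [0, 0, 0], "jaw": -1},
  {"linear": [0, 0.02, 0.48], "dr": [0, 0, 0], "jaw": -1},
  {"linear": [0, 0.02, 0.6], "dr": [0, 0, 0], "jaw": -1},
  {"linear": [0, 0.02, 0.72], "dr": [0, 0, 0], "jaw": -1},
  {"linear": [0, 0.02, 0.84], "dr": [0, 0, 0], "jaw": -1},
  {"linear": [0, 0.02, 0.93], "dr": [0, 0, 0], "jaw": -1},
  {"linear": [0, 0.02, 0.96], "dr": [0, 0, 0], "jaw": -1},
  {"linear": [0, 0.02, 0.96], "dr": [0, 0, 0], "jaw": -1},
  {"linear": [0, 0.02, 0.96], "dr": [0, 0, 0], "jaw": -1},
])

```text
t: 7.72
eef_pos: [0.6175, -0.281, 0.0837]
tcp_rot: [[-0.82, 0.573, 0.0], [0.573, 0.82, -0.0], [-0.001, 0.0, -1.0]]
force: [0.5, 0.8, -2.0]
finger_gap: 0.569
grasp_force: 20.0
```

Run:
```python
from h import *
go([.616,-.281,.0655],2.53-np.pi/2)
```

```text
t 7.7167 lin [ 0.0082 -0.0057  0.1211] dr [0.0001 0.001  0.0028] q [-0.4446  0.6639  1.579  -0.      0.8981 -1.4052]
```

>>> jog_arm([
  {"linear": [0.005, -0.003, 0.03], "dr": [0, 0, 0], "jaw": -1},
  {"linear": [0.005, -0.003, 0.06], "dr": [0, 0, 0], "jaw": -1},
  {"linear": [0.005, -0.003, 0.08], "dr": [0, 0, 0], "jaw": -1},
  {"linear": [0.005, -0.003, 0.09], "dr": [0, 0, 0], "jaw": -1},
  {"linear": [0.005, -0.003, 0.1], "dr": [0, 0, 0], "jaw": -1},
  {"linear": [0.005, -0.003, 0.11], "dr": [0, 0, 0], "jaw": -1},
  {"linear": [0.005, -0.003, 0.115], "dr": [0, 0, 0], "jaw": -1},
  {"linear": [0.005, -0.003, 0.118], "dr": [0, 0, 0], "jaw": -1},
  {"linear": [0.005, -0.003, 0.118], "dr": [0, 0, 0], "jaw": -1},
  {"linear": [0.005, -0.003, 0.118], "dr": [0, 0, 0], "jaw": -1},
])

```text
t: 8.55
eef_pos: [0.6165, -0.2806, 0.0655]
tcp_rot: [[-0.82, 0.573, 0.0], [0.573, 0.82, -0.0], [-0.0, 0.0, -1.0]]
force: [-0.3, 0.2, -2.2]
finger_gap: 0.566
grasp_force: 20.0
```

>>> jog_arm([
  {"linear": [0, 0, 0.003], "dr": [0, 0, 0], "jaw": -1},
  {"linear": [0, 0, 0.006], "dr": [0, 0, 0], "jaw": -1},
  {"linear": [0, 0, 0.008], "dr": [0, 0, 0], "jaw": -1},
  {"linear": [0, 0, 0.008], "dr": [0, 0, 0], "jaw": -1},
])

```text
t: 8.88
eef_pos: [0.6166, -0.2806, 0.0655]
tcp_rot: [[-0.82, 0.573, 0.0], [0.573, 0.82, -0.0], [-0.0, 0.0, -1.0]]
force: [-3.7, 1.2, 8.1]
finger_gap: 0.57
grasp_force: 20.0
```

Contact is made at 8 N, so the box is seated. I'll release it.

>>> jog_arm([
  {"linear": [0, 0, 0.003], "dr": [0, 0, 0], "jaw": 0.25},
  {"linear": [0, 0, 0.003], "dr": [0, 0, 0], "jaw": 0.4},
  {"linear": [0, 0, 0.003], "dr": [0, 0, 0], "jaw": 0.7},
  {"linear": [0, 0, 0.003], "dr": [0, 0, 0], "jaw": 0.9},
  {"linear": [0, 0, 0.003], "dr": [0, 0, 0], "jaw": 0.9},
  {"linear": [0, 0, 0.003], "dr": [0, 0, 0], "jaw": 0.9},
])

```text
t: 9.38
eef_pos: [0.6164, -0.2806, 0.0637]
tcp_rot: [[-0.82, 0.573, -0.0], [0.573, 0.82, 0.0], [0.0, -0.0, -1.0]]
force: [0.5, -0.3, -0.4]
finger_gap: 0.937
grasp_force: 0.0
```

>>> jog_arm([
  {"linear": [0, 0, -0.1], "dr": [0, 0, 0], "jaw": 0.9},
  {"linear": [0, 0, -0.25], "dr": [0, 0, 0], "jaw": 0.9},
  {"linear": [0, 0, -0.45], "dr": [0, 0, 0], "jaw": 0.9},
  {"linear": [0, 0, -0.7], "dr": [0, 0, 0], "jaw": 0.9},
  {"linear": [0, 0, -1], "dr": [0, 0, 0], "jaw": 0.9},
  {"linear": [0, 0, -1], "dr": [0, 0, 0], "jaw": 0.9},
  {"linear": [0, 0, -1], "dr": [0, 0, 0], "jaw": 0.9},
])

```text
t: 9.97
eef_pos: [0.6184, -0.2815, 0.2188]
tcp_rot: [[-0.82, 0.573, 0.007], [0.573, 0.82, -0.003], [-0.008, 0.001, -1.0]]
force: [-0.1, -0.2, -0.6]
finger_gap: 0.951
grasp_force: 0.0
```

Run:
```python
from h import *
go([.43,-.30,.30],.409)
im=optics.camera("side");cv2.imwrite("pics/s3.png",cv2.resize(im[60:270,200:480,::-1],None,fx=2,fy=2))
```

```text
t 9.9667 lin [ 0.955  -0.8197 -0.5496] dr [0.0065 0.0137 1.0542] q [-0.4447  0.5034  1.5088 -0.      1.1216 -1.4057]
```

View pics/s3.png

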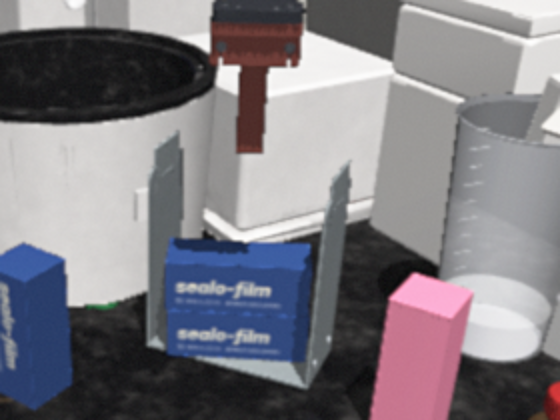

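The flat box sits squarely on the base box between the plates (crop about (240,300)). Next is the standing box: grip it with the tool leaning 35° one way, then lay it down with the tool leaning 55° the other way.

>>> jog_arm([
  {"linear": [0, 0, -0.2], "dr": [0, 0, 0], "jaw": 1},
  {"linear": [0.2, -0.15, -0.55], "dr": [0, 0, 0.2], "jaw": 1},
  {"linear": [0.95, -0.82, -0.55], "dr": [0, 0, 0.4], "jaw": 1},
  {"linear": [0.95, -0.82, -0.55], "dr": [0, 0, 0.7], "jaw": 1},
  {"linear": [0.95, -0.82, -0.55], "dr": [0, 0, 1], "jaw": 1},
  {"linear": [0.95, -0.82, -0.55], "dr": [0, 0, 1], "jaw": 1},
  {"linear": [0.95, -0.82, -0.55], "dr": [0, 0, 1], "jaw": 1},
  {"linear": [0.95, -0.82, -0.55], "dr": [0, 0, 1], "jaw": 1},
  {"linear": [0.95, -0.82, -0.55], "dr": [0, 0, 1], "jaw": 1},
])

```text
t: 10.77
eef_pos: [0.4292, -0.2997, 0.2956]
tcp_rot: [[-0.424, 0.906, -0.001], [0.906, 0.424, 0.001], [0.001, -0.0, -1.0]]
force: [0.0, -0.2, -0.2]
finger_gap: 1.0
grasp_force: 0.0
```

```bash
cat >> h.py <<'E'
def fam(a,t):
    "tool pointing with tilt t (deg) from down towards heading a (deg), closing axis at a+90"
    a,t=np.radians([a,t]); z=np.array([np.sin(t)*np.cos(a),np.sin(t)*np.sin(a),-np.cos(t)])
    y=np.array([-np.sin(a),np.cos(a),0]); return np.c_[np.cross(y,z),y,z]
def go2(g,a,t,back=0):
    "g: grasp point; back: retreat along tool z"
    s=readout.observe();R=s["tcp_rot"];Rt=fam(a,t)
    p=np.array(g)+Rt[:,2]*(-env.grip_point_offset-back)
    print("t",s["t"],"p",p,"lin",R.T@(p-s["eef_pos"])/.15,"dr",cv2.Rodrigues(R.T@Rt)[0].ravel()/np.radians(30),"q",s["qpos"])
E
python3 - <<'E'
from h import *
im=optics.camera("top")
for vm in(70,100):
  for c in blobs("top",vm,500,im)[2]:
    x=cv2.boundingRect(c)[0]
    if x<400: print(vm,x,*rect("top",c,.13 if cv2.boundingRect(c)[1]>220 else .104))
a=-66.6
go2([.4215,-.2465,.09],a,-17,.17)
go2([.4215,-.2465,.09],a,-35,.13)
E
```

```text
70 263 [ 0.6157 -0.2805] [ 53.4599 133.9214] 2.5421593
100 263 [ 0.6162 -0.2807] [ 52.0965 131.4125] 2.5370307
t 10.8167 p [ 0.4391 -0.2871  0.2347] lin [0.0491 0.092  0.4057] dr [-0.009   0.5648  0.0564] q [-0.6318  0.192   1.7781  0.0003  1.1724 -1.0701]
t 10.8167 p [ 0.4469 -0.3051  0.1812] lin [-0.0819  0.0881  0.7624] dr [-0.0179  1.1647  0.055 ] q [-0.6318  0.192   1.7781  0.0003  1.1724 -1.0701]
```

>>> jog_arm([
  {"linear": [0.04, 0.09, 0.1], "dr": [0, 0.25, 0.05], "jaw": 1},
  {"linear": [0.05, 0.09, 0.2], "dr": [0, 0.5, 0.05], "jaw": 1},
  {"linear": [0, 0.09, 0.35], "dr": [0, 0.75, 0.05], "jaw": 1},
  {"linear": [-0.05, 0.09, 0.5], "dr": [0, 1, 0.05], "jaw": 1},
  {"linear": [-0.08, 0.09, 0.6], "dr": [0, 1, 0.05], "jaw": 1},
  {"linear": [-0.08, 0.09, 0.6], "dr": [0, 1, 0.05], "jaw": 1},
  {"linear": [-0.08, 0.09, 0.6], "dr": [0, 1, 0.05], "jaw": 1},
])

```text
t: 11.4
eef_pos: [0.4468, -0.3045, 0.2042]
tcp_rot: [[-0.343, 0.916, -0.208], [0.794, 0.402, 0.457], [0.502, -0.008, -0.865]]
force: [0.2, 0.1, 1.2]
finger_gap: 0.998
grasp_force: 0.0
```

Run:
```python
from h import *
go2([.4215,-.2465,.09],-66.6,-35,.13)
```

```text
t 11.4 p [ 0.4469 -0.3051  0.1812] lin [-0.0806  0.0001  0.1306] dr [-0.0183  0.1614 -0.0009] q [-0.7349  0.5665  1.5439  0.2011  1.5222 -1.2062]
```

>>> jog_arm([
  {"linear": [-0.08, 0, 0.13], "dr": [-0.018, 0.161, 0], "jaw": 1},
  {"linear": [-0.08, 0, 0.13], "dr": [-0.018, 0.161, 0], "jaw": 1},
  {"linear": [-0.08, 0, 0.13], "dr": [-0.018, 0.161, 0], "jaw": 1},
  {"linear": [-0.08, 0, 0.13], "dr": [-0.018, 0.161, 0], "jaw": 1},
])

```text
t: 11.73
eef_pos: [0.4472, -0.3053, 0.1853]
tcp_rot: [[-0.328, 0.918, -0.224], [0.755, 0.397, 0.522], [0.568, 0.002, -0.823]]
force: [-0.1, -0.8, 1.1]
finger_gap: 1.002
grasp_force: 0.0
```

Run:
```python
from h import *
go2([.4215,-.2465,.09],-66.6,-35,0)
```

```text
t 11.7333 p [ 0.4172 -0.2367  0.0747] lin [-0.0078 -0.0029  0.8906] dr [0.0033 0.0129 0.002 ] q [-0.7521  0.6278  1.5159  0.2302  1.5618 -1.2301]
```

>>> jog_arm([
  {"linear": [-0.005, 0, 0.15], "dr": [0, 0.01, 0], "jaw": 1},
  {"linear": [-0.005, 0, 0.3], "dr": [0, 0.01, 0], "jaw": 1},
  {"linear": [-0.005, 0, 0.45], "dr": [0, 0.01, 0], "jaw": 1},
  {"linear": [-0.005, 0, 0.6], "dr": [0, 0.01, 0], "jaw": 1},
  {"linear": [-0.005, 0, 0.75], "dr": [0, 0.01, 0], "jaw": 1},
  {"linear": [-0.005, 0, 0.87], "dr": [0, 0.01, 0], "jaw": 1},
  {"linear": [-0.005, 0, 0.87], "dr": [0, 0.01, 0], "jaw": 1},
  {"linear": [-0.005, 0, 0.87], "dr": [0, 0.01, 0], "jaw": 1},
  {"linear": [-0.005, 0, 0.87], "dr": [0, 0.01, 0], "jaw": 1},
])

```text
t: 12.48
eef_pos: [0.4189, -0.2388, 0.078]
tcp_rot: [[-0.327, 0.918, -0.224], [0.752, 0.397, 0.526], [0.572, 0.003, -0.82]]
force: [0.1, -0.2, 0.8]
finger_gap: 1.004
grasp_force: 0.0
```

Run:
```python
from h import *
go2([.4215,-.2465,.09],-66.6,-35,0)
im=optics.camera("side");cv2.imwrite("pics/s4.png",cv2.resize(im[100:310,120:400,::-1],None,fx=2,fy=2))
```

```text
t 12.4833 p [ 0.4172 -0.2367  0.0747] lin [ 0.0015 -0.0046  0.028 ] dr [0.0055 0.004  0.0025] q [-0.707   0.7009  1.7023  0.2664  1.3059 -1.2612]
```

View pics/s4.png

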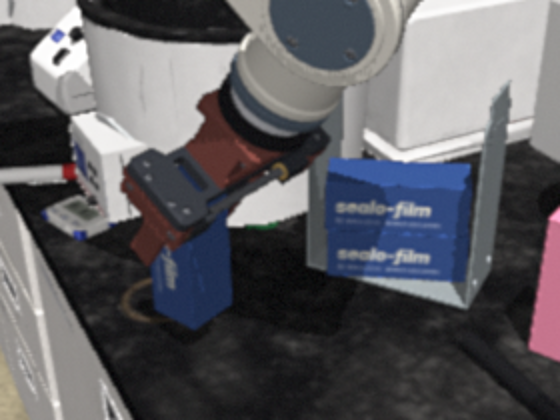

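The fingers straddle the upper part of the standing box (crop about (190,240)). I'll close the grip.

>>> jog_arm([
  {"linear": [0, -0.004, 0.01], "dr": [0, 0, 0], "jaw": 0.25},
  {"linear": [0, -0.004, 0.01], "dr": [0, 0, 0], "jaw": 0.1},
  {"linear": [0, -0.004, 0.01], "dr": [0, 0, 0], "jaw": 0},
  {"linear": [0, -0.004, 0.01], "dr": [0, 0, 0], "jaw": -1},
  {"linear": [0, -0.004, 0.01], "dr": [0, 0, 0], "jaw": -1},
  {"linear": [0, -0.004, 0.01], "dr": [0, 0, 0], "jaw": -1},
  {"linear": [0, -0.004, 0.01], "dr": [0, 0, 0], "jaw": -1},
], newtons=35)

```text
t: 13.12
eef_pos: [0.4166, -0.2371, 0.0746]
tcp_rot: [[-0.325, 0.918, -0.227], [0.751, 0.396, 0.529], [0.575, 0.001, -0.818]]
force: [0.6, 0.3, 0.8]
finger_gap: 0.566
grasp_force: 34.9
```

Run:
```python
from h import *
go2([.4215,-.2465,.09],-66.6,-35,0)
go2([.46,-.36,.21],-60,-20,0)
go2([.46,-.36,.21],-50,0,0)
print(readout.observe()["finger_gap"],readout.observe()["grasp_force"],readout.observe()["eef_pos"])
```

```text
t 13.1167 p [ 0.4172 -0.2367  0.0747] lin [0.0015 0.0051 0.0003] dr [ 0.0034 -0.0042 -0.0005] q [-0.7077  0.7057  1.7066  0.2669  1.3017 -1.2626]
t 13.1167 p [ 0.4568 -0.3545  0.1924] lin [-0.2221 -0.0627 -1.1169] dr [ 0.1054 -0.5035 -0.1965] q [-0.7077  0.7057  1.7066  0.2669  1.3017 -1.2626]
t 13.1167 p [ 0.46   -0.36    0.1913] lin [-0.2611 -0.0577 -1.1351] dr [ 0.1727 -1.1621 -0.5373] q [-0.7077  0.7057  1.7066  0.2669  1.3017 -1.2626]
0.5659496531593347 34.93611037731171 [ 0.4166 -0.2371  0.0746]
```

>>> jog_arm([
  {"linear": [0.06, 0, -0.08], "dr": [0, 0, 0], "jaw": -1},
  {"linear": [0.17, 0, -0.24], "dr": [0, 0, 0], "jaw": -1},
  {"linear": [0.3, 0, -0.43], "dr": [0, 0, 0], "jaw": -1},
  {"linear": [0.45, 0, -0.64], "dr": [0, 0, 0], "jaw": -1},
  {"linear": [0.55, 0, -0.78], "dr": [0, 0, 0], "jaw": -1},
  {"linear": [0.55, 0, -0.78], "dr": [0, 0, 0], "jaw": -1},
  {"linear": [0.55, 0, -0.78], "dr": [0, 0, 0], "jaw": -1},
])

```text
t: 13.7
eef_pos: [0.4168, -0.2375, 0.2194]
tcp_rot: [[-0.326, 0.918, -0.225], [0.752, 0.396, 0.526], [0.572, 0.003, -0.82]]
force: [-0.4, 0.0, -1.8]
finger_gap: 0.568
grasp_force: 34.9
```

Run:
```python
from h import *
go2([.46,-.36,.21],-57,-12,0)
```

```text
t 13.7 p [ 0.4579 -0.3567  0.1917] lin [-0.7931 -0.064  -0.3282] dr [ 0.1339 -0.7614 -0.295 ] q [-0.7078  0.499   1.6598  0.2568  1.5427 -1.1975]
```

>>> jog_arm([
  {"linear": [-0.2, -0.02, -0.08], "dr": [0.03, -0.19, -0.07], "jaw": -1},
  {"linear": [-0.4, -0.04, -0.16], "dr": [0.07, -0.38, -0.15], "jaw": -1},
  {"linear": [-0.6, -0.05, -0.24], "dr": [0.1, -0.57, -0.22], "jaw": -1},
  {"linear": [-0.79, -0.06, -0.33], "dr": [0.13, -0.76, -0.295], "jaw": -1},
  {"linear": [-0.79, -0.06, -0.33], "dr": [0.13, -0.76, -0.295], "jaw": -1},
  {"linear": [-0.79, -0.06, -0.33], "dr": [0.13, -0.76, -0.295], "jaw": -1},
])

```text
t: 14.2
eef_pos: [0.4567, -0.3546, 0.1887]
tcp_rot: [[-0.53, 0.84, -0.118], [0.82, 0.543, 0.182], [0.217, 0.0, -0.976]]
force: [-0.0, 0.2, -1.9]
finger_gap: 0.567
grasp_force: 34.9
```

Run:
```python
from h import *
go2([.44,-.37,.2],-48,14,0)
go2([.44,-.37,.2],-42,22,0)
```

```text
t 14.2 p [ 0.443  -0.3734  0.1819] lin [-0.0638 -0.1443  0.0325] dr [-0.0035 -0.8819 -0.3058] q [-0.7134  0.4939  1.6207  0.0643  1.2375 -1.3152]
t 14.2 p [ 0.4452 -0.3747  0.1827] lin [-0.0776 -0.1369  0.0239] dr [-0.0418 -1.1436 -0.5091] q [-0.7134  0.4939  1.6207  0.0643  1.2375 -1.3152]
```

>>> jog_arm([
  {"linear": [-0.02, -0.03, 0.01], "dr": [0, -0.22, -0.08], "jaw": -1},
  {"linear": [-0.03, -0.07, 0.02], "dr": [0, -0.44, -0.15], "jaw": -1},
  {"linear": [-0.05, -0.1, 0.03], "dr": [0, -0.66, -0.23], "jaw": -1},
  {"linear": [-0.06, -0.14, 0.03], "dr": [0, -0.88, -0.31], "jaw": -1},
  {"linear": [-0.06, -0.14, 0.03], "dr": [0, -0.88, -0.31], "jaw": -1},
  {"linear": [-0.06, -0.14, 0.03], "dr": [0, -0.88, -0.31], "jaw": -1},
])

```text
t: 14.7
eef_pos: [0.4424, -0.3716, 0.1825]
tcp_rot: [[-0.651, 0.743, 0.158], [0.721, 0.67, -0.177], [-0.238, -0.002, -0.971]]
force: [-0.0, -0.4, -2.0]
finger_gap: 0.566
grasp_force: 34.9
```

Run:
```python
from h import *
go2([.44,-.37,.17],-42,40,0)
```

```text
t 14.7 p [ 0.4489 -0.378   0.1557] lin [-0.0168  0.0041  0.1885] dr [-0.0931 -0.8746 -0.1771] q [-0.7013  0.3169  1.9308 -0.055   0.6571 -1.3959]
```

```bash
cat > k.py <<'E'
import numpy as np
from scipy.optimize import fsolve
D=[(.4238,1.6307,1.0886,.164,.6025,.2219),(.0385,1.8053,1.2975,.3914,-.2565,.3601),(.5759,1.7313,.835,.4553,-.4117,.0919),(.7025,1.74,.6988,.4553,-.416,.0115),(.4965,1.5028,1.1449,.614,-.2837,.2259),(.6639,1.579,.8981,.6175,-.281,.0837),(.3169,1.9308,.6571,.4424,-.3716,.1825)]
A=[];b=[];s,c=np.sin,np.cos
for q2,q3,q5,x,y,z in D:
    t=q2+q3;u=t+q5
    A+=[[1,s(q2),s(t),c(t),s(u),0],[0,c(q2),c(t),-s(t),c(u),1]];b+=[np.hypot(x,y),z]
m,res,rk,sv=np.linalg.lstsq(np.array(A),np.array(b),rcond=None);print(m,res,rk)
def ik(r,z,t):
    u=np.pi-np.radians(t)
    f=lambda q:[m[0]+m[1]*s(q[0])+m[2]*s(q[0]+q[1])+m[3]*c(q[0]+q[1])+m[4]*s(u)-r, m[1]*c(q[0])+m[2]*c(q[0]+q[1])-m[3]*s(q[0]+q[1])+m[4]*c(u)+m[5]-z]
    q,_,ok,_=fsolve(f,[.5,1.7],full_output=1); return q,u-sum(q),ok
if __name__=="__main__":
  for t in(45,50,55):
    for r in(.5,.6,.7,.8):
      for zg in(.025,.12): 
        print(t,r,zg,*ik(r+.0187*s(np.radians(t)),zg-.0187*c(np.radians(t)),t))
E
python3 k.py
```

```text
[1.00947175e-04 5.63210283e-01 4.84942593e-01 7.76477304e-02
 3.10255459e-01 3.13081006e-01] [3.49983313e-08] 6
45 0.5 0.025 [0.78635892 2.41170357] -0.8418679954564938 1
45 0.5 0.12 [0.46818695 2.43395956] -0.545952015245843 1
45 0.6 0.025 [0.75762938 2.21155202] -0.6129869070828944 1
45 0.6 0.12 [0.5148398  2.22866308] -0.3873083884925572 1
45 0.7 0.025 [0.78209299 2.00231605] -0.4282145466637135 1
45 0.7 0.12 [0.58623631 2.01661463] -0.24665644768544093 1
45 0.8 0.025 [0.8377075  1.78032112] -0.26183412569213926 1
45 0.8 0.12 [0.67357834 1.79302397] -0.11040782111301706 1
50 0.5 0.025 [0.86183518 2.43339076] -1.0262979037963054 1
50 0.5 0.12 [0.53203458 2.46943066] -0.7325372129732317 1
50 0.6 0.025 [0.80709789 2.23734308] -0.775512945907213 1
50 0.6 0.12 [0.5543296  2.26467365] -0.5500752236891064 1
50 0.7 0.025 [0.81584397 2.03143184] -0.5783477804315744 1
50 0.7 0.12 [0.61195223 2.05404513] -0.39706932548918195 1
50 0.8 0.025 [0.86072298 1.81286093] -0.4046558840914205 1
50 0.8 0.12 [0.68997691 1.83278077] -0.25382964749224257 1
55 0.5 0.025 [0.94556692 2.44688195] -1.2107873025545244 1
55 0.5 0.12 [0.61091338 2.49848036] -0.9277321682538981 1
55 0.6 0.025 [0.8642735  2.25605767] -0.9386696057836081 1
55 0.6 0.12 [0.60406992 2.29482743] -0.7172357841308292 1
55 0.7 0.025 [0.85643456 2.05392115] -0.7286941518281225 1
55 0.7 0.12 [0.64567847 2.08575842] -0.5497753276970414 1
55 0.8 0.025 [0.88996819 1.83881289] -0.5471195083118876 1
55 0.8 0.12 [0.71321402 1.8666681 ] -0.3982205518901605 1
```

```bash
cat > fk.py <<'E'
import numpy as np
from scipy.spatial.transform import Rotation as Ro
from scipy.optimize import least_squares
from k import m
from h import fam
lo=np.array([-3,-.9,.09,-1.31,.11,-2.54]);hi=np.array([3,2.11,2.58,4.45,2.69,2.54])
S4,OFF=1,np.pi/2
def fk(q,S=None,off=None):
    S=S4 if S is None else S; off=OFF if off is None else off
    t=q[1]+q[2];R=Ro.from_euler("ZYZYZ",[q[0],t,S*q[3],q[4],q[5]+off])
    r=m[0]+m[1]*np.sin(q[1])+m[2]*np.sin(t)+m[3]*np.cos(t);z=m[5]+m[1]*np.cos(q[1])+m[2]*np.cos(t)-m[3]*np.sin(t)
    R=R.as_matrix();return np.array([r*np.cos(q[0]),r*np.sin(q[0]),z])+m[4]*R[:,2],R
def ik(p,R,q0):
    def f(q):
        P,Q=fk(q);return np.r_[(P-p)*5,Ro.from_matrix(Q.T@R).as_rotvec(),(q-q0)*1e-4]
    s=least_squares(f,np.clip(q0,lo+1e-3,hi-1e-3),bounds=(lo,hi));return s.x,np.abs(s.fun[:6]).max()
def path(g0,a0,t0,g1,a1,t1,q,n=15):
    Q=[];e=0
    for w in np.linspace(0,1,n):
        R=fam(a0+(a1-a0)*w,t0+(t1-t0)*w);g=np.array(g0)*(1-w)+np.array(g1)*w
        q,err=ik(g+.0187*R[:,2],R,q);Q.append(q);e=max(e,err)
    return np.array(Q),e
E
python3 - <<'E'
from fk import *; from h import readout
s=readout.observe();q=s["qpos"]
for S in(1,-1):
  for o in(np.pi/2,-np.pi/2):
    for qq,R in((q,s["tcp_rot"]),([-.7521,.6278,1.5159,.2302,1.5618,-1.2301],np.array([[-.328,.918,-.224],[.755,.397,.522],[.568,.002,-.823]]))):
      P,Q=fk(qq,S,o);print(S,o,np.linalg.norm(Ro.from_matrix(Q.T@R).as_rotvec()),P,s["eef_pos"])
E
```

```text
[1.00947175e-04 5.63210283e-01 4.84942593e-01 7.76477304e-02
 3.10255459e-01 3.13081006e-01] [3.49983313e-08] 6Traceback (most recent call last):
  File "<stdin>", line 6, in <module>
  File "fk.py", line 10, in fk
    t=q[1]+q[2];R=Ro.from_euler("ZYZYZ",[q[0],t,S*q[3],q[4],q[5]+off])
                  ~~~~~~~~~~~~~^^^^^^^^^^^^^^^^^^^^^^^^^^^^^^^^^^^^^^^
  File "scipy/spatial/transform/_rotation.pyx", line 1413, in scipy.spatial.transform._rotation.Rotation.from_euler
ValueError: Expected axis specification to be a non-empty string of upto 3 characters, got ZYZYZ
```

```bash
sed -i 's/R=Ro.from_euler("ZYZYZ",\[q\[0\],t,S\*q\[3\],q\[4\],q\[5\]+off\])/R=Ro.from_euler("ZY",[q[0],t])*Ro.from_euler("ZYZ",[S*q[3],q[4],q[5]+off])/' fk.py; sed -i 's/;print(m,res,rk)//' k.py
python3 - <<'E'
from fk import *; import fk as F; from h import readout
s=readout.observe();q=s["qpos"]
best=None
for S in(1,-1):
  for o in(np.pi/2,-np.pi/2):
    e=0
    for qq,R in((q,s["tcp_rot"]),([-.7521,.6278,1.5159,.2302,1.5618,-1.2301],np.array([[-.328,.918,-.224],[.755,.397,.522],[.568,.002,-.823]]))):
      P,Q=fk(qq,S,o);e=max(e,np.linalg.norm(Ro.from_matrix(Q.T@R).as_rotvec()))
    print(S,o,e,P)
    if best is None or e<best[0]: best=(e,S,o)
F.S4,F.OFF=best[1:]
# search lay-down poses with the present grip, path straight from current pose
for x,y in((.45,-.38),(.45,-.3),(.55,-.42),(.6,-.45),(.5,-.45)):
  for a in(-100,-140,0,30,50,70,90):
    Q,e=path([.44,-.37,.2],-48,14,[x,y,.13],a,50,q); 
    Q2,e2=path([x,y,.13],a,50,[x,y,.025],a,55,Q[-1],6)
    if max(e,e2)<.01: print(x,y,a,"e",e,e2,"minq5",Q[:,4].min(),"maxstep",np.abs(np.diff(Q,axis=0)).max(),Q2[-1])
E
```

```text
1 1.5707963267948966 7.416474338245213e-05 [ 0.439  -0.3138  0.1854]
1 -1.5707963267948966 3.141592653589793 [ 0.439  -0.3138  0.1854]
-1 1.5707963267948966 0.46040227909754 [ 0.3423 -0.4172  0.1854]
-1 -1.5707963267948966 3.137430206017081 [ 0.3423 -0.4172  0.1854]
0.45 -0.38 -140 e 1.0541035759556211e-08 1.3513773213390156e-09 minq5 0.5324018178478364 maxstep 0.2752457980000228 [-0.3436  0.9604  1.5791 -0.8157  1.3299  1.0432]
0.45 -0.3 -140 e 1.1037416104816845e-08 9.269005158795152e-10 minq5 0.5345043129308709 maxstep 0.28768487042570345 [-0.2274  0.9436  1.6341 -0.7357  1.3474  1.1176]
0.55 -0.42 -140 e 9.215089569806878e-09 2.173760615953313e-09 minq5 0.5522420555299411 maxstep 0.2628800227557104 [-0.3487  1.0581  1.2956 -0.7951  1.4565  0.9049]
0.6 -0.45 -100 e 1.000602089717677e-08 1.1221924984929728e-08 minq5 0.4800599155797081 maxstep 0.21477296959588243 [-0.3231  0.9637  1.5687 -1.2956  1.0006  0.8336]
0.6 -0.45 -140 e 8.531267559116348e-09 2.444538429676845e-09 minq5 0.5623522603460143 maxstep 0.2567394254312968 [-0.362   1.1236  1.1244 -0.7973  1.5234  0.8221]
0.5 -0.45 -140 e 9.50701913130073e-09 2.399908605177359e-09 minq5 0.5416988257557743 maxstep 0.2612715996741885 [-0.4096  1.0227  1.3933 -0.8419  1.3834  0.9219]
```

Run:
```python
from fk import *; from h import readout
q=readout.observe()["qpos"]
for x,y in((.5,-.43),(.46,-.41)):
  az=np.degrees(np.arctan2(y,x))
  for da in(0,20,40):
   for t in(20,28):
    a=az+da
    Q0,e0=path([.44,-.37,.2],-48,14,[x,y,.095],a,-35,q)
    Q,e=path([x,y,.095],a,-35,[x,y,.24],a,0,Q0[-1]); 
    Q1,e1=path([x,y,.24],a,0,[x,y,.098],a,t,Q[-1]); 
    Q2,e2=path([x,y,.098],a,t,[x,y,.25],a,t,Q1[-1])
    Q3,e3=path([x,y,.25],a,t,[x-.05,y+.05,.15],a,t-90,Q2[-1])
    Q4,e4=path([x-.05,y+.05,.15],a,t-90,[x-.05,y+.05,.025],a,t-90,Q3[-1])
    A=np.vstack([Q0,Q,Q1,Q2,Q3,Q4])
    print(x,y,da,t,"e",np.array([e0,e,e1,e2,e3,e4]),"minq5",A[:,4].min(),"step",np.abs(np.diff(A,axis=0)).max(),Q1[-1],Q4[-1])
```

```text
0.5 -0.43 0 20 e [0. 0. 0. 0. 0. 0.] minq5 0.3650379695940179 step 0.1366710486420184 [-0.7103  0.5633  1.8642 -0.      0.365  -1.5708] [-0.7041  1.2511  0.9999  0.0067  2.1123 -1.5652]
0.5 -0.43 0 28 e [0. 0. 0. 0. 0. 0.] minq5 0.14731259420727308 step 0.14363225814478647 [-0.7103  0.5553  1.9503 -0.      0.1473 -1.5708] [-0.704   1.1772  1.0793  0.006   1.9671 -1.5655]
0.5 -0.43 20 20 e [0. 0. 0. 0. 0. 0.] minq5 0.42180734903021067 step 0.11850441615158114 [-0.7705  0.5706  1.8484  0.3389  0.4218 -2.269 ] [-0.5938  1.2374  1.0361 -0.249   2.0677 -1.7723]
0.5 -0.43 20 28 e [0.     0.     0.0303 0.0303 0.     0.    ] minq5 0.28795298857451374 step 0.14651157391380398 [-0.7808  0.5615  1.9131  0.6167  0.288  -2.54  ] [-0.5984  1.1646  1.1123 -0.2232  1.9267 -1.7627]
0.5 -0.43 40 20 e [0.     0.     0.0675 0.0675 0.0165 0.    ] minq5 0.5564499742387006 step 0.11018358060591475 [-0.7753  0.5859  1.7873  0.3109  0.5564 -2.54  ] [-0.487   1.1987  1.1413 -0.4791  1.9418 -1.931 ]
0.5 -0.43 40 28 e [0.     0.     0.1536 0.1536 0.0854 0.    ] minq5 0.4615214376609255 step 0.11806737680641027 
[... 626 characters left out ...]
745 -2.3241] [-0.6068  1.1877  1.1723 -0.234   1.9846 -1.7455]
0.46 -0.41 20 28 e [0.     0.     0.0487 0.0487 0.     0.    ] minq5 0.2536281678566475 step 0.1595681919948122 [-0.7931  0.5173  1.9988  0.6181  0.2536 -2.54  ] [-0.6116  1.1159  1.2432 -0.2132  1.8471 -1.7406]
0.46 -0.41 40 20 e [0.     0.     0.0787 0.0787 0.0243 0.    ] minq5 0.5098967557624416 step 0.11428648662227438 [-0.7899  0.5386  1.8826  0.3079  0.5099 -2.54  ] [-0.4939  1.1551  1.2667 -0.4561  1.8722 -1.8849]
0.46 -0.41 40 28 e [0.     0.     0.1663 0.1663 0.0939 0.    ] minq5 0.4153765444148418 step 0.12287728903508413 [-0.778   0.5232  1.9231  0.3546  0.4154 -2.54  ] [-0.5036  1.0848  1.3309 -0.4211  1.742  -1.8832]
```

The kinematic model shows the arm can't point outward at bench height. It can lay the box down pointing inward if I regrip. So I'll stand the box at (.5,-.43) aligned radially, regrip leaning 22° outward, then lay it at -68°.

Run:
```python
from h import *
go2([.47,-.40,.22],-44,-10,0)
```

```text
t 14.7 p [ 0.4677 -0.3977  0.2016] lin [-0.2655  0.0084 -0.0657] dr [-0.0073  0.791  -0.1324] q [-0.7013  0.3169  1.9308 -0.055   0.6571 -1.3959]
```

>>> jog_arm([
  {"linear": [-0.07, 0, -0.02], "dr": [0, 0.2, -0.03], "jaw": -1},
  {"linear": [-0.14, 0, -0.04], "dr": [0, 0.4, -0.07], "jaw": -1},
  {"linear": [-0.21, 0, -0.06], "dr": [0, 0.6, -0.1], "jaw": -1},
  {"linear": [-0.27, 0.01, -0.07], "dr": [0, 0.79, -0.13], "jaw": -1},
  {"linear": [-0.27, 0.01, -0.07], "dr": [0, 0.79, -0.13], "jaw": -1},
  {"linear": [-0.27, 0.01, -0.07], "dr": [0, 0.79, -0.13], "jaw": -1},
])

```text
t: 15.2
eef_pos: [0.4718, -0.4011, 0.203]
tcp_rot: [[-0.708, 0.695, -0.123], [0.686, 0.719, 0.114], [0.167, -0.004, -0.986]]
force: [0.5, 0.3, -2.1]
finger_gap: 0.569
grasp_force: 34.9
```

Run:
```python
from h import *
go2([.50,-.43,.16],-40.7,-35,0)
```

```text
t 15.2 p [ 0.4919 -0.423   0.1447] lin [-0.2602 -0.0105  0.3503] dr [ 0.0361  0.8453 -0.1071] q [-0.7255  0.5155  1.5388  0.0037  1.2553 -1.5285]
```

>>> jog_arm([
  {"linear": [-0.07, 0, 0.08], "dr": [0.01, 0.21, -0.03], "jaw": -1},
  {"linear": [-0.13, 0, 0.17], "dr": [0.02, 0.42, -0.05], "jaw": -1},
  {"linear": [-0.2, -0.01, 0.25], "dr": [0.03, 0.63, -0.08], "jaw": -1},
  {"linear": [-0.26, -0.01, 0.35], "dr": [0.036, 0.845, -0.107], "jaw": -1},
  {"linear": [-0.26, -0.01, 0.35], "dr": [0.036, 0.845, -0.107], "jaw": -1},
  {"linear": [-0.26, -0.01, 0.35], "dr": [0.036, 0.845, -0.107], "jaw": -1},
  {"linear": [-0.26, -0.01, 0.35], "dr": [0.036, 0.845, -0.107], "jaw": -1},
])

```text
t: 15.78
eef_pos: [0.4902, -0.4214, 0.1461]
tcp_rot: [[-0.623, 0.651, -0.434], [0.535, 0.759, 0.372], [0.571, -0.001, -0.821]]
force: [0.7, -0.6, -0.7]
finger_gap: 0.566
grasp_force: 34.9
```

Run:
```python
from h import *
go2([.50,-.43,.105],-40.7,-35,0)
im=optics.camera("side");cv2.imwrite("pics/s5.png",cv2.resize(im[100:340,150:470,::-1],None,fx=2,fy=2))
```

```text
t 15.7833 p [ 0.4919 -0.423   0.0897] lin [-0.2276 -0.0007  0.2999] dr [-0.0023  0.0055  0.0006] q [-0.7241  0.8491  1.1803 -0.0092  1.7201 -1.5838]
```

View pics/s5.png

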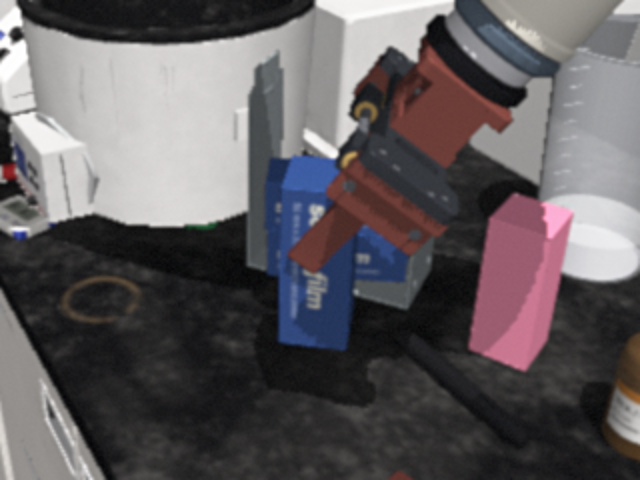

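The box is upright in the grip (crop about (315,250)), with the pink box well clear. I'll set it down.

>>> jog_arm([
  {"linear": [-0.05, 0, 0.08], "dr": [0, 0.005, 0], "jaw": -1},
  {"linear": [-0.11, 0, 0.16], "dr": [0, 0.005, 0], "jaw": -1},
  {"linear": [-0.16, 0, 0.23], "dr": [0, 0.005, 0], "jaw": -1},
  {"linear": [-0.2, 0, 0.29], "dr": [0, 0.005, 0], "jaw": -1},
  {"linear": [-0.23, 0, 0.34], "dr": [0, 0.005, 0], "jaw": -1},
  {"linear": [-0.25, 0, 0.37], "dr": [0, 0.005, 0], "jaw": -1},
  {"linear": [-0.26, 0, 0.377], "dr": [0, 0.005, 0], "jaw": -1},
  {"linear": [-0.26, 0, 0.377], "dr": [0, 0.005, 0], "jaw": -1},
  {"linear": [-0.26, 0, 0.377], "dr": [0, 0.005, 0], "jaw": -1},
])

```text
t: 16.58
eef_pos: [0.4903, -0.4218, 0.0771]
tcp_rot: [[-0.621, 0.651, -0.436], [0.533, 0.759, 0.373], [0.574, -0.001, -0.819]]
force: [-0.2, -0.9, -1.4]
finger_gap: 0.569
grasp_force: 34.9
```

Run:
```python
from h import *
go2([.498,-.4295,.0899],-40.7,-35,0)
```

```text
t 16.5833 p [ 0.4899 -0.4225  0.0746] lin [-0.0103 -0.0052  0.0134] dr [-0.0028 -0.0007  0.0014] q [-0.7243  0.9288  1.1903 -0.0095  1.6337 -1.5836]
```

>>> jog_arm([
  {"linear": [-0.004, 0, 0.006], "dr": [0, 0, 0], "jaw": -1},
  {"linear": [-0.007, 0, 0.01], "dr": [0, 0, 0], "jaw": -1},
  {"linear": [-0.01, 0, 0.014], "dr": [0, 0, 0], "jaw": -1},
  {"linear": [-0.01, 0, 0.014], "dr": [0, 0, 0], "jaw": -1},
  {"linear": [-0.01, 0, 0.014], "dr": [0, 0, 0], "jaw": -1},
])

```text
t: 17.0
eef_pos: [0.4902, -0.4217, 0.0746]
tcp_rot: [[-0.621, 0.651, -0.436], [0.533, 0.759, 0.373], [0.574, -0.001, -0.819]]
force: [0.1, 0.0, -1.3]
finger_gap: 0.569
grasp_force: 34.9
```

>>> jog_arm([
  {"linear": [-0.003, 0, 0.004], "dr": [0, 0, 0], "jaw": -1},
  {"linear": [-0.005, 0, 0.007], "dr": [0, 0, 0], "jaw": -1},
  {"linear": [-0.005, 0, 0.007], "dr": [0, 0, 0], "jaw": -1},
])

```text
t: 17.25
eef_pos: [0.4903, -0.4218, 0.0745]
tcp_rot: [[-0.621, 0.651, -0.436], [0.533, 0.759, 0.373], [0.574, -0.001, -0.819]]
force: [0.0, -0.4, 5.2]
finger_gap: 0.569
grasp_force: 34.9
```

Contact is made. I'll release and retreat along the tool axis.

>>> jog_arm([
  {"linear": [0, 0, 0], "dr": [0, 0, 0], "jaw": 0.2},
  {"linear": [0, 0, 0], "dr": [0, 0, 0], "jaw": 0.3},
  {"linear": [0, 0, 0], "dr": [0, 0, 0], "jaw": 0.6},
  {"linear": [0, 0, 0], "dr": [0, 0, 0], "jaw": 1},
  {"linear": [0, 0, 0], "dr": [0, 0, 0], "jaw": 1},
  {"linear": [0, 0, 0], "dr": [0, 0, 0], "jaw": 1},
  {"linear": [0, 0, 0], "dr": [0, 0, 0], "jaw": 1},
  {"linear": [0, 0, -0.1], "dr": [0, 0, 0], "jaw": 1},
  {"linear": [0, 0, -0.3], "dr": [0, 0, 0], "jaw": 1},
  {"linear": [0, 0, -0.5], "dr": [0, 0, 0], "jaw": 1},
  {"linear": [0, 0, -0.75], "dr": [0, 0, 0], "jaw": 1},
  {"linear": [0, 0, -1], "dr": [0, 0, 0], "jaw": 1},
  {"linear": [0, 0, -1], "dr": [0, 0, 0], "jaw": 1},
  {"linear": [0, 0, -1], "dr": [0, 0, 0], "jaw": 1},
])

```text
t: 18.42
eef_pos: [0.5568, -0.4788, 0.1978]
tcp_rot: [[-0.623, 0.651, -0.433], [0.535, 0.759, 0.371], [0.57, -0.001, -0.822]]
force: [0.8, 0.5, -0.8]
finger_gap: 1.006
grasp_force: 0.0
```

Run:
```python
from h import *
g=[.498,-.4287,.098]
go2([.498,-.4287,.14],-40.7,-5,.12)
go2(g,-40.7,22,.13)
```

```text
t 18.4167 p [ 0.5047 -0.4345  0.2409] lin [ 0.5385 -0.0022  0.0238] dr [-0.0026 -0.9919  0.0021] q [-0.7227  0.9481  0.8585 -0.0093  1.9416 -1.5851]
t 18.4167 p [ 0.4664 -0.4015  0.2012] lin [ 0.6643 -0.0015  0.4334] dr [-0.002  -1.8919  0.0028] q [-0.7227  0.9481  0.8585 -0.0093  1.9416 -1.5851]
```

>>> jog_arm([
  {"linear": [0.2, 0, -0.1], "dr": [0, -0.25, 0], "jaw": 1},
  {"linear": [0.35, 0, -0.06], "dr": [0, -0.5, 0], "jaw": 1},
  {"linear": [0.45, 0, 0], "dr": [0, -0.75, 0], "jaw": 1},
  {"linear": [0.54, 0, 0.02], "dr": [0, -0.99, 0], "jaw": 1},
  {"linear": [0.54, 0, 0.02], "dr": [0, -0.99, 0], "jaw": 1},
  {"linear": [0.54, 0, 0.02], "dr": [0, -0.99, 0], "jaw": 1},
])

```text
t: 18.92
eef_pos: [0.5011, -0.4309, 0.2397]
tcp_rot: [[-0.756, 0.651, -0.073], [0.648, 0.759, 0.062], [0.096, -0.001, -0.995]]
force: [-0.1, -1.4, 0.9]
finger_gap: 0.999
grasp_force: 0.0
```

Run:
```python
from h import *
im=optics.camera("top")
for vm in (70,100):
  for c in blobs("top",vm,150,im)[2]:
    r=cv2.boundingRect(c)
    if r[0]<400: print(vm,r,*rect("top",c,.13))
im=optics.camera("side");
for c in blobs("side",0,300,im)[2]: print(cv2.boundingRect(c))
cv2.imwrite("pics/s6.png",cv2.resize(im[100:340,150:470,::-1],None,fx=2,fy=2))
go2([.498,-.4287,.098],-40.7,22,.13)
```

```text
70 (347, 207, 23, 22) [ 0.5051 -0.4184] [24.1661 45.7128] 2.4340549
70 (263, 131, 54, 64) [ 0.6132 -0.2797] [ 51.3921 126.9432] 2.521205
100 (285, 131, 30, 34) [ 0.6416 -0.3004] [49.8693 55.6774] 2.529669
(528, 258, 32, 34)
(283, 179, 73, 133)
t 19.0167 p [ 0.4664 -0.4015  0.2012] lin [ 0.3028 -0.0014  0.2873] dr [-0.0011 -0.9139  0.003 ] q [-0.727   0.5096  1.4508 -0.0026  1.2757 -1.588 ]
```

View pics/s6.png

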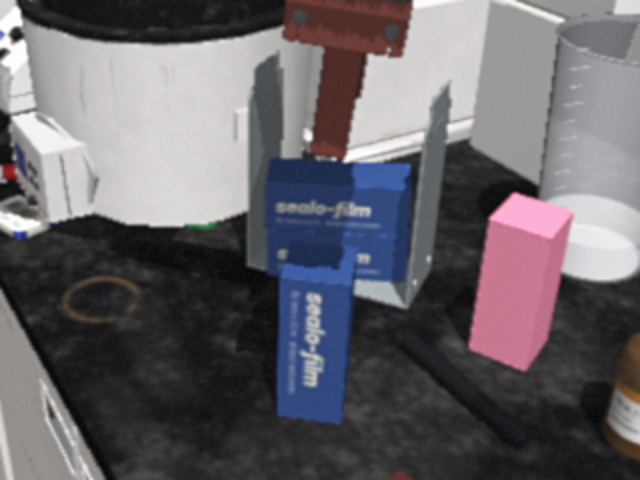

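The box stands upright on its own (crop about (315,340)). I'll tilt the tool outward and regrip.

>>> jog_arm([
  {"linear": [0.1, 0, 0], "dr": [0, -0.23, 0], "jaw": 1},
  {"linear": [0.2, 0, 0.05], "dr": [0, -0.46, 0], "jaw": 1},
  {"linear": [0.3, 0, 0.15], "dr": [0, -0.69, 0], "jaw": 1},
  {"linear": [0.3, 0, 0.29], "dr": [0, -0.914, 0], "jaw": 1},
  {"linear": [0.3, 0, 0.29], "dr": [0, -0.914, 0], "jaw": 1},
  {"linear": [0.3, 0, 0.29], "dr": [0, -0.914, 0], "jaw": 1},
  {"linear": [0.3, 0, 0.29], "dr": [0, -0.914, 0], "jaw": 1},
])

```text
t: 19.6
eef_pos: [0.4679, -0.4025, 0.2003]
tcp_rot: [[-0.704, 0.651, 0.283], [0.604, 0.759, -0.244], [-0.374, -0.001, -0.927]]
force: [0.7, -0.3, 0.1]
finger_gap: 0.999
grasp_force: 0.0
```

Run:
```python
from h import *
go2([.4985,-.4288,.095],-40.7,22,0)
```

```text
t 19.6 p [ 0.5038 -0.4334  0.0777] lin [0.013  0.0006 0.8766] dr [-0.0003 -0.0013  0.0031] q [-0.7342  0.3055  1.9355  0.0177  0.5175 -1.6099]
```

>>> jog_arm([
  {"linear": [0.013, 0, 0.15], "dr": [0, 0, 0], "jaw": 1},
  {"linear": [0.013, 0, 0.3], "dr": [0, 0, 0], "jaw": 1},
  {"linear": [0.013, 0, 0.45], "dr": [0, 0, 0], "jaw": 1},
  {"linear": [0.013, 0, 0.6], "dr": [0, 0, 0], "jaw": 1},
  {"linear": [0.013, 0, 0.75], "dr": [0, 0, 0], "jaw": 1},
  {"linear": [0.013, 0, 0.87], "dr": [0, 0, 0], "jaw": 1},
  {"linear": [0.013, 0, 0.87], "dr": [0, 0, 0], "jaw": 1},
  {"linear": [0.013, 0, 0.87], "dr": [0, 0, 0], "jaw": 1},
  {"linear": [0.013, 0, 0.87], "dr": [0, 0, 0], "jaw": 0.3},
  {"linear": [0.013, 0, 0.87], "dr": [0, 0, 0], "jaw": 0.1},
  {"linear": [0.013, 0, 0.87], "dr": [0, 0, 0], "jaw": 0},
  {"linear": [0.013, 0, 0.87], "dr": [0, 0, 0], "jaw": -1},
  {"linear": [0.013, 0, 0.87], "dr": [0, 0, 0], "jaw": -1},
  {"linear": [0.013, 0, 0.87], "dr": [0, 0, 0], "jaw": -1},
  {"linear": [0.013, 0, 0.87], "dr": [0, 0, 0], "jaw": -1},
], newtons=40)

```text
t: 20.85
eef_pos: [0.5027, -0.4324, 0.0797]
tcp_rot: [[-0.704, 0.651, 0.285], [0.603, 0.759, -0.246], [-0.376, -0.001, -0.926]]
force: [-2.1, 1.8, 4.1]
finger_gap: 0.571
grasp_force: 40.0
```

>>> jog_arm([
  {"linear": [-0.04, 0, -0.1], "dr": [0, 0, 0], "jaw": -1},
  {"linear": [-0.12, 0, -0.3], "dr": [0, 0, 0], "jaw": -1},
  {"linear": [-0.2, 0, -0.5], "dr": [0, 0, 0], "jaw": -1},
  {"linear": [-0.28, 0, -0.7], "dr": [0, 0, 0], "jaw": -1},
  {"linear": [-0.35, 0, -0.86], "dr": [0, 0, 0], "jaw": -1},
  {"linear": [-0.35, 0, -0.86], "dr": [0, 0, 0], "jaw": -1},
  {"linear": [-0.35, 0, -0.86], "dr": [0, 0, 0], "jaw": -1},
])

```text
t: 21.43
eef_pos: [0.5031, -0.4326, 0.2198]
tcp_rot: [[-0.703, 0.651, 0.286], [0.602, 0.759, -0.247], [-0.378, -0.001, -0.926]]
force: [-0.2, 1.3, -3.3]
finger_gap: 0.568
grasp_force: 40.0
```

Run:
```python
from h import *
go2([.475,-.408,.22],-40.7,-6,0)
```

```text
t 21.4333 p [ 0.4735 -0.4067  0.2014] lin [0.289  0.0029 0.0141] dr [-0.0012  0.9404  0.0031] q [-0.7319  0.3418  1.8255  0.0143  0.5867 -1.6044]
```

>>> jog_arm([
  {"linear": [0.07, 0, 0], "dr": [0, 0.22, 0], "jaw": -1},
  {"linear": [0.14, 0, 0], "dr": [0, 0.45, 0], "jaw": -1},
  {"linear": [0.21, 0, 0.01], "dr": [0, 0.67, 0], "jaw": -1},
  {"linear": [0.29, 0, 0.01], "dr": [0, 0.94, 0], "jaw": -1},
  {"linear": [0.29, 0, 0.01], "dr": [0, 0.94, 0], "jaw": -1},
  {"linear": [0.29, 0, 0.01], "dr": [0, 0.94, 0], "jaw": -1},
])

```text
t: 21.93
eef_pos: [0.4726, -0.4065, 0.1975]
tcp_rot: [[-0.755, 0.651, -0.083], [0.647, 0.759, 0.07], [0.109, -0.001, -0.994]]
force: [-0.0, 0.5, -1.8]
finger_gap: 0.57
grasp_force: 40.0
```

Run:
```python
from h import *
go2([.46,-.395,.19],-40.7,-36,0)
```

```text
t 21.9333 p [ 0.4517 -0.3878  0.1749] lin [0.1692 0.0037 0.1705] dr [-0.0023  0.9918  0.0022] q [-0.7281  0.4988  1.5747 -0.003   1.177  -1.5887]
```

>>> jog_arm([
  {"linear": [0.04, 0, 0.04], "dr": [0, 0.24, 0], "jaw": -1},
  {"linear": [0.08, 0, 0.08], "dr": [0, 0.48, 0], "jaw": -1},
  {"linear": [0.12, 0, 0.12], "dr": [0, 0.72, 0], "jaw": -1},
  {"linear": [0.17, 0, 0.17], "dr": [0, 0.99, 0], "jaw": -1},
  {"linear": [0.17, 0, 0.17], "dr": [0, 0.99, 0], "jaw": -1},
  {"linear": [0.17, 0, 0.17], "dr": [0, 0.99, 0], "jaw": -1},
])

```text
t: 22.43
eef_pos: [0.4509, -0.3878, 0.1749]
tcp_rot: [[-0.615, 0.651, -0.445], [0.528, 0.759, 0.381], [0.586, -0.001, -0.81]]
force: [0.1, 0.1, -1.1]
finger_gap: 0.568
grasp_force: 40.0
```

Run:
```python
from h import *
go2([.45,-.387,.14],-40.7,-65,0)
```

```text
t 22.4333 p [ 0.4372 -0.3759  0.1321] lin [-0.0689  0.0008  0.3022] dr [-0.003   0.9714  0.001 ] q [-0.7252  0.7533  1.3093 -0.0102  1.7048 -1.585 ]
```

>>> jog_arm([
  {"linear": [-0.01, 0, 0.07], "dr": [0, 0.24, 0], "jaw": -1},
  {"linear": [-0.03, 0, 0.15], "dr": [0, 0.48, 0], "jaw": -1},
  {"linear": [-0.05, 0, 0.22], "dr": [0, 0.72, 0], "jaw": -1},
  {"linear": [-0.07, 0, 0.3], "dr": [0, 0.97, 0], "jaw": -1},
  {"linear": [-0.07, 0, 0.3], "dr": [0, 0.97, 0], "jaw": -1},
  {"linear": [-0.07, 0, 0.3], "dr": [0, 0.97, 0], "jaw": -1},
  {"linear": [-0.07, 0, 0.3], "dr": [0, 0.97, 0], "jaw": -1},
])

```text
t: 23.02
eef_pos: [0.4382, -0.3771, 0.1369]
tcp_rot: [[-0.326, 0.651, -0.685], [0.281, 0.759, 0.587], [0.903, -0.001, -0.43]]
force: [-0.0, -0.2, -1.4]
finger_gap: 0.569
grasp_force: 40.0
```

Run:
```python
from h import *
go2([.45,-.387,.032],-40.7,-67.9,0)
```

```text
t 23.0167 p [ 0.4369 -0.3757  0.025 ] lin [-0.6682  0.0019  0.3332] dr [-0.0032  0.1133 -0.0002] q [-0.7238  1.0481  1.0828 -0.0164  2.1364 -1.5853]
```

>>> jog_arm([
  {"linear": [-0.1, 0, 0.05], "dr": [0, 0.03, 0], "jaw": -1},
  {"linear": [-0.2, 0, 0.1], "dr": [0, 0.06, 0], "jaw": -1},
  {"linear": [-0.3, 0, 0.15], "dr": [0, 0.09, 0], "jaw": -1},
  {"linear": [-0.4, 0, 0.2], "dr": [0, 0.113, 0], "jaw": -1},
  {"linear": [-0.5, 0, 0.25], "dr": [0, 0.113, 0], "jaw": -1},
  {"linear": [-0.58, 0, 0.29], "dr": [0, 0.113, 0], "jaw": -1},
  {"linear": [-0.64, 0, 0.32], "dr": [0, 0.113, 0], "jaw": -1},
  {"linear": [-0.665, 0, 0.33], "dr": [0, 0.113, 0], "jaw": -1},
  {"linear": [-0.665, 0, 0.33], "dr": [0, 0.113, 0], "jaw": -1},
  {"linear": [-0.665, 0, 0.33], "dr": [0, 0.113, 0], "jaw": -1},
])

```text
t: 23.85
eef_pos: [0.436, -0.3754, 0.0247]
tcp_rot: [[-0.281, 0.651, -0.705], [0.242, 0.759, 0.604], [0.929, -0.001, -0.371]]
force: [-0.4, -0.2, -2.6]
finger_gap: 0.564
grasp_force: 40.0
```

Run:
```python
from h import *
go2([.45,-.387,.0275],-40.7,-67.9,0)
im=optics.camera("side")
cv2.imwrite("pics/s7.png",cv2.resize(im[180:360,200:440,::-1],None,fx=3,fy=3))
```

```text
t 23.85 p [ 0.4369 -0.3757  0.0205] lin [-0.0283  0.0018  0.0052] dr [-0.0032 -0.0117 -0.0004] q [-0.7238  1.2293  1.0106 -0.0163  2.0928 -1.5837]
```

View pics/s7.png

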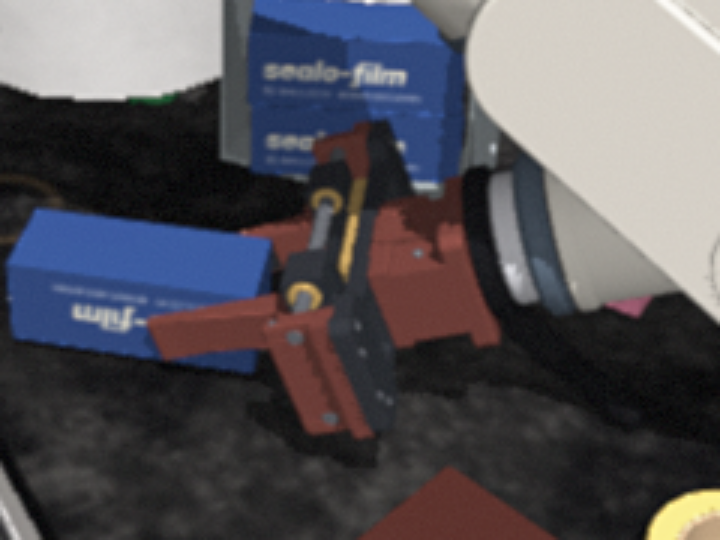

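The box is nearly level, held just above the bench (crop about (140,290)). I'll lower the last few mm.

>>> jog_arm([
  {"linear": [-0.01, 0, 0.004], "dr": [0, -0.011, 0], "jaw": -1},
  {"linear": [-0.018, 0, 0.007], "dr": [0, -0.011, 0], "jaw": -1},
  {"linear": [-0.024, 0, 0.009], "dr": [0, -0.011, 0], "jaw": -1},
  {"linear": [-0.028, 0, 0.011], "dr": [0, -0.011, 0], "jaw": -1},
  {"linear": [-0.028, 0, 0.011], "dr": [0, -0.011, 0], "jaw": -1},
  {"linear": [-0.028, 0, 0.011], "dr": [0, -0.011, 0], "jaw": -1},
])

```text
t: 24.4
eef_pos: [0.4357, -0.3751, 0.0196]
tcp_rot: [[-0.284, 0.651, -0.704], [0.244, 0.759, 0.603], [0.927, -0.001, -0.375]]
force: [0.7, -0.1, -2.2]
finger_gap: 0.567
grasp_force: 40.0
```

>>> jog_arm([
  {"linear": [-0.004, 0, 0.0015], "dr": [0, 0, 0], "jaw": -1},
  {"linear": [-0.008, 0, 0.003], "dr": [0, 0, 0], "jaw": -1},
  {"linear": [-0.008, 0, 0.003], "dr": [0, 0, 0], "jaw": -1},
  {"linear": [-0.008, 0, 0.003], "dr": [0, 0, 0], "jaw": -1},
])

```text
t: 24.73
eef_pos: [0.4358, -0.3752, 0.0187]
tcp_rot: [[-0.284, 0.651, -0.704], [0.244, 0.759, 0.603], [0.927, -0.001, -0.375]]
force: [-0.1, -0.3, 0.5]
finger_gap: 0.569
grasp_force: 40.0
```

>>> jog_arm([
  {"linear": [-0.003, 0, 0.001], "dr": [0, 0, 0], "jaw": -1},
  {"linear": [-0.004, 0, 0.0015], "dr": [0, 0, 0], "jaw": -1},
  {"linear": [-0.004, 0, 0.0015], "dr": [0, 0, 0], "jaw": -1},
])

```text
t: 24.98
eef_pos: [0.4358, -0.3752, 0.0187]
tcp_rot: [[-0.283, 0.651, -0.704], [0.244, 0.759, 0.604], [0.927, -0.001, -0.374]]
force: [-0.5, 0.9, 4.5]
finger_gap: 0.569
grasp_force: 40.0
```

>>> jog_arm([
  {"linear": [0, 0, 0], "dr": [0, 0, 0], "jaw": 0.2},
  {"linear": [0, 0, 0], "dr": [0, 0, 0], "jaw": 0.3},
  {"linear": [0, 0, 0], "dr": [0, 0, 0], "jaw": 0.6},
  {"linear": [0, 0, 0], "dr": [0, 0, 0], "jaw": 0.9},
  {"linear": [0, 0, 0], "dr": [0, 0, 0], "jaw": 0.9},
  {"linear": [0, 0, 0], "dr": [0, 0, 0], "jaw": 0.9},
  {"linear": [0.03, 0, -0.1], "dr": [0, 0, 0], "jaw": 0.9},
  {"linear": [0.1, 0, -0.2], "dr": [0, 0, 0], "jaw": 0.9},
  {"linear": [0.25, 0, -0.3], "dr": [0, 0, 0], "jaw": 0.9},
  {"linear": [0.45, 0, -0.4], "dr": [0, -0.2, 0], "jaw": 0.9},
  {"linear": [0.7, 0, -0.5], "dr": [0, -0.4, 0], "jaw": 0.9},
  {"linear": [1, 0, -0.6], "dr": [0, -0.7, 0], "jaw": 0.9},
  {"linear": [1, 0, -0.6], "dr": [0, -1, 0], "jaw": 0.9},
  {"linear": [1, 0, -0.6], "dr": [0, -1, 0], "jaw": 0.9},
  {"linear": [1, 0, -0.6], "dr": [0, -1, 0], "jaw": 0.9},
])

```text
t: 26.23
eef_pos: [0.4569, -0.3931, 0.1951]
tcp_rot: [[-0.602, 0.651, -0.462], [0.517, 0.759, 0.395], [0.608, -0.001, -0.794]]
force: [0.5, 0.7, -0.1]
finger_gap: 0.945
grasp_force: 0.0
```

Run:
```python
from h import *
im=optics.camera("top")
for vm in (70,100,115):
  for c in blobs("top",vm,300,im)[2]:
    r=cv2.boundingRect(c)
    if r[0]<400: print(vm,r,*rect("top",c,.05),*rect("top",c,.104))
go2([.45,-.38,.25],-40.7,-10,0)
```

```text
70 (299, 226, 52, 57) [ 0.4289 -0.3608] [ 45.4775 132.5073] 2.4834144 [ 0.4321 -0.3543] [ 42.8869 124.9589] 2.4834144
70 (263, 131, 53, 64) [ 0.6246 -0.2839] [ 54.4819 139.4415] 2.5568113 [ 0.6165 -0.2817] [ 51.3782 131.498 ] 2.5568109
100 (300, 232, 51, 51) [ 0.4281 -0.361 ] [ 44.1515 130.7984] 2.4834146 [ 0.4313 -0.3545] [ 41.6364 123.3474] 2.4834142
115 (300, 233, 51, 50) [ 0.4272 -0.3638] [ 42.8948 129.0396] 2.4401412 [ 0.4304 -0.3571] [ 40.4512 121.6887] 2.4401417
t 26.2833 p [ 0.4475 -0.3779  0.2316] lin [ 0.2439  0.0361 -0.1357] dr [-0.0026 -0.9282  0.0019] q [-0.7249  0.7641  1.2585 -0.0107  1.7795 -1.5851]
```

Run:
```python
from h import *
g=[.425,-.365,.23]
go2(g,-40.6,-8,0)
```

```text
t 26.2833 p [ 0.423  -0.3633  0.2115] lin [0.3096 0.0035 0.0851] dr [-0.0012 -0.9949 -0.0011] q [-0.7249  0.7641  1.2585 -0.0107  1.7795 -1.5851]
```

>>> jog_arm([
  {"linear": [0.1, 0, 0], "dr": [0, -0.25, 0], "jaw": 1},
  {"linear": [0.2, 0, 0.02], "dr": [0, -0.5, 0], "jaw": 1},
  {"linear": [0.3, 0, 0.06], "dr": [0, -0.75, 0], "jaw": 1},
  {"linear": [0.31, 0, 0.085], "dr": [0, -0.995, 0], "jaw": 1},
  {"linear": [0.31, 0, 0.085], "dr": [0, -0.995, 0], "jaw": 1},
  {"linear": [0.31, 0, 0.085], "dr": [0, -0.995, 0], "jaw": 1},
])

```text
t: 26.78
eef_pos: [0.4215, -0.3627, 0.2082]
tcp_rot: [[-0.751, 0.651, -0.112], [0.644, 0.759, 0.095], [0.146, -0.001, -0.989]]
force: [0.3, 0.4, 0.4]
finger_gap: 0.999
grasp_force: 0.0
```

Run:
```python
from h import *
go2([.425,-.365,.10],-40.6,0,0)
```

```text
t 26.7833 p [ 0.425  -0.365   0.0813] lin [-0.1516  0.0042  0.8331] dr [-0.0013 -0.2806 -0.0007] q [-0.7299  0.4092  1.698  -0.0041  1.1812 -1.5899]
```

>>> jog_arm([
  {"linear": [-0.03, 0, 0.2], "dr": [0, -0.15, 0], "jaw": 1},
  {"linear": [-0.08, 0, 0.4], "dr": [0, -0.28, 0], "jaw": 1},
  {"linear": [-0.12, 0, 0.6], "dr": [0, -0.28, 0], "jaw": 1},
  {"linear": [-0.15, 0.004, 0.83], "dr": [0, -0.28, 0], "jaw": 1},
  {"linear": [-0.15, 0.004, 0.83], "dr": [0, -0.28, 0], "jaw": 1},
  {"linear": [-0.15, 0.004, 0.83], "dr": [0, -0.28, 0], "jaw": 1},
  {"linear": [-0.15, 0.004, 0.83], "dr": [0, -0.28, 0], "jaw": 1},
])

```text
t: 27.37
eef_pos: [0.4278, -0.3674, 0.0826]
tcp_rot: [[-0.759, 0.651, 0.002], [0.651, 0.759, -0.003], [-0.003, -0.001, -1.0]]
force: [0.0, -0.4, -0.0]
finger_gap: 1.0
grasp_force: 0.0
```

Run:
```python
from h import *
go2([.425,-.365,.0305],-40.6,0,0)
```

```text
t 27.3667 p [ 0.425  -0.365   0.0118] lin [0.026  0.0008 0.4721] dr [-0.0015  0.006  -0.0005] q [-0.7304  0.5321  1.8514 -0.001   0.755  -1.5916]
```

>>> jog_arm([
  {"linear": [0.02, 0, 0.15], "dr": [0, 0.006, 0], "jaw": 1},
  {"linear": [0.02, 0, 0.3], "dr": [0, 0.006, 0], "jaw": 1},
  {"linear": [0.02, 0, 0.42], "dr": [0, 0.006, 0], "jaw": 1},
  {"linear": [0.02, 0, 0.47], "dr": [0, 0.006, 0], "jaw": 1},
  {"linear": [0.02, 0, 0.47], "dr": [0, 0.006, 0], "jaw": 1},
  {"linear": [0.02, 0, 0.47], "dr": [0, 0.006, 0], "jaw": 1},
  {"linear": [0.02, 0, 0.47], "dr": [0, 0.006, 0], "jaw": 0.2},
  {"linear": [0.02, 0, 0.47], "dr": [0, 0.006, 0], "jaw": 0},
  {"linear": [0.02, 0, 0.47], "dr": [0, 0.006, 0], "jaw": -1},
  {"linear": [0.02, 0, 0.47], "dr": [0, 0.006, 0], "jaw": -1},
  {"linear": [0.02, 0, 0.47], "dr": [0, 0.006, 0], "jaw": -1},
  {"linear": [0.02, 0, 0.47], "dr": [0, 0.006, 0], "jaw": -1},
  {"linear": [0.02, 0, 0.47], "dr": [0, 0.006, 0], "jaw": -1},
], newtons=20)

```text
t: 28.45
eef_pos: [0.4246, -0.3648, 0.0123]
tcp_rot: [[-0.759, 0.651, 0.001], [0.651, 0.759, -0.002], [-0.002, -0.001, -1.0]]
force: [-0.4, -0.0, 2.6]
finger_gap: 0.567
grasp_force: 20.0
```

>>> jog_arm([
  {"linear": [0, 0, -0.1], "dr": [0, 0, 0], "jaw": -1},
  {"linear": [0, 0, -0.3], "dr": [0, 0, 0], "jaw": -1},
  {"linear": [0, 0, -0.55], "dr": [0, 0, 0], "jaw": -1},
  {"linear": [0, 0, -0.8], "dr": [0, 0, 0], "jaw": -1},
  {"linear": [0, 0, -1], "dr": [0, 0, 0], "jaw": -1},
  {"linear": [0, 0, -1], "dr": [0, 0, 0], "jaw": -1},
  {"linear": [0, 0, -1], "dr": [0, 0, 0], "jaw": -1},
])

```text
t: 29.03
eef_pos: [0.4252, -0.3651, 0.1636]
tcp_rot: [[-0.759, 0.651, 0.003], [0.651, 0.759, -0.004], [-0.005, -0.001, -1.0]]
force: [0.1, -0.6, -1.4]
finger_gap: 0.57
grasp_force: 20.0
```

Run:
```python
from h import *
im=optics.camera("top")
c=max((k for k in blobs("top",70,300,im)[2] if cv2.boundingRect(k)[1]<200 and cv2.boundingRect(k)[0]<330),key=cv2.contourArea); print(*rect("top",c,.104))
go([.616,-.281,.245],2.53-np.pi/2)
# held box ends: blue pixels around TCP in top view at box-top height
s=readout.observe();z=s["eef_pos"][2]+.038;R=s["tcp_rot"]
for k in blobs("top",70,60,im)[2]:
    r=cv2.boundingRect(k)
    if r[0]<420 and r[1]>195:
        w=np.array([ray("top",p[0],z) for p in k])-s["eef_pos"]; w=w@R; print(r,w.min(0),w.max(0))
```

```text
[ 0.6157 -0.2804] [ 53.7574 134.0804] 2.5476234
t 29.0833 lin [-0.6104  1.2533 -0.5544] dr [-0.0016  0.0027 -0.1859] q [-0.7304  0.4063  1.8234 -0.0009  0.9104 -1.5917]
```

>>> jog_arm([
  {"linear": [0, 0, -0.25], "dr": [0, 0, 0], "jaw": -1},
  {"linear": [-0.05, 0.1, -0.5], "dr": [0, 0, -0.05], "jaw": -1},
  {"linear": [-0.15, 0.3, -0.55], "dr": [0, 0, -0.1], "jaw": -1},
  {"linear": [-0.25, 0.5, -0.55], "dr": [0, 0, -0.15], "jaw": -1},
  {"linear": [-0.35, 0.7, -0.55], "dr": [0, 0, -0.2], "jaw": -1},
  {"linear": [-0.45, 0.9, -0.55], "dr": [0, 0, -0.2], "jaw": -1},
  {"linear": [-0.55, 1, -0.55], "dr": [0, 0, -0.2], "jaw": -1},
  {"linear": [-0.6, 1, -0.55], "dr": [0, 0, -0.2], "jaw": -1},
  {"linear": [-0.6, 1, -0.55], "dr": [0, 0, -0.2], "jaw": -1},
])

```text
t: 29.83
eef_pos: [0.5907, -0.3088, 0.2416]
tcp_rot: [[-0.824, 0.567, -0.003], [0.567, 0.824, -0.0], [0.002, -0.002, -1.0]]
force: [-1.4, -1.0, -1.8]
finger_gap: 0.569
grasp_force: 20.0
```

Run:
```python
from h import *
go([.616,-.2808,.245],2.54-np.pi/2)
```

```text
t 29.8333 lin [-0.0334  0.2493 -0.0234] dr [-0.0032 -0.0044 -0.0019] q [-0.4989  0.4664  1.5139 -0.0016  1.1637 -1.4664]
```

>>> jog_arm([
  {"linear": [-0.02, 0.12, -0.02], "dr": [0, 0, 0], "jaw": -1},
  {"linear": [-0.03, 0.22, -0.02], "dr": [0, 0, 0], "jaw": -1},
  {"linear": [-0.03, 0.25, -0.02], "dr": [0, 0, 0], "jaw": -1},
  {"linear": [-0.03, 0.25, -0.02], "dr": [0, 0, 0], "jaw": -1},
  {"linear": [-0.03, 0.25, -0.02], "dr": [0, 0, 0], "jaw": -1},
])

```text
t: 30.25
eef_pos: [0.6146, -0.2808, 0.2471]
tcp_rot: [[-0.823, 0.568, -0.001], [0.568, 0.823, -0.001], [-0.0, -0.002, -1.0]]
force: [0.7, -0.4, -1.1]
finger_gap: 0.567
grasp_force: 20.0
```

Run:
```python
from h import *
go([.616,-.2808,.119],2.54-np.pi/2)
# held box ends in the side view: extent of blue along the tool's x axis, on the box's near long face plane
im=optics.camera("side");s=readout.observe();m=optics.camera_model("side");T=m["world_from_camera"]
R=s["tcp_rot"];c=s["eef_pos"]
for k in blobs("side",0,300,im)[2]:
    r=cv2.boundingRect(k)
    if not 220<r[0]<330: continue
    w=[]
    for p in k[:,0]:
        d=T[:3,:3]@(np.linalg.inv(m["mtx"])@[p[0],p[1],1]*[1,-1,-1])
        n=R[:,1]; q=T[:3,3]+d*((c-.025*n-T[:3,3])@n)/(d@n); w.append((q-c)@R)
    w=np.array(w); b=np.abs(w[:,2]+.013)<.012; print(r,w[b].min(0),w[b].max(0))
```

```text
t 30.25 lin [-0.0075  0.0065  0.8541] dr [-0.0029  0.0008 -0.0042] q [-0.4454  0.4738  1.4886 -0.0017  1.179  -1.4118]Traceback (most recent call last):
  File "<stdin>", line 13, in <module>
    return umr_minimum(a, axis, None, out, keepdims, initial, where)
ValueError: zero-size array to reduction operation minimum which has no identity
```

Run:
```python
from h import *
im=optics.camera("side");s=readout.observe();m=optics.camera_model("side");T=m["world_from_camera"]
R=s["tcp_rot"];c=s["eef_pos"];n=R[:,1];w=[]
for k in blobs("side",0,60,im)[2]:
    for p in k[:,0]:
        d=T[:3,:3]@(np.linalg.inv(m["mtx"])@[p[0],p[1],1]*[1,-1,-1])
        q=T[:3,3]+d*((c-.025*n-T[:3,3])@n)/(d@n); w.append((q-c)@R)
w=np.array(w); b=(np.abs(w[:,2]+.013)<.018)&(np.abs(w[:,0])<.11)
x=np.sort(w[b][:,0]);print(len(x),x[:8],x[-8:])
```

```text
176 [-0.064  -0.0639 -0.0639 -0.0638 -0.0637 -0.0637 -0.0636 -0.0636] [0.0653 0.0653 0.0653 0.0653 0.0654 0.0654 0.0654 0.0667]
```

The held box is centred in the grip to within 1 mm. I'll lower it onto the column.

>>> jog_arm([
  {"linear": [-0.007, 0.006, 0], "dr": [0, 0, 0], "jaw": -1},
  {"linear": [-0.007, 0.006, 0.12], "dr": [0, 0, 0], "jaw": -1},
  {"linear": [-0.007, 0.006, 0.24], "dr": [0, 0, 0], "jaw": -1},
  {"linear": [-0.007, 0.006, 0.36], "dr": [0, 0, 0], "jaw": -1},
  {"linear": [-0.007, 0.006, 0.48], "dr": [0, 0, 0], "jaw": -1},
  {"linear": [-0.007, 0.006, 0.6], "dr": [0, 0, 0], "jaw": -1},
  {"linear": [-0.007, 0.006, 0.7], "dr": [0, 0, 0], "jaw": -1},
  {"linear": [-0.007, 0.006, 0.76], "dr": [0, 0, 0], "jaw": -1},
  {"linear": [-0.007, 0.006, 0.79], "dr": [0, 0, 0], "jaw": -1},
  {"linear": [-0.007, 0.006, 0.81], "dr": [0, 0, 0], "jaw": -1},
  {"linear": [-0.007, 0.006, 0.81], "dr": [0, 0, 0], "jaw": -1},
  {"linear": [-0.007, 0.006, 0.81], "dr": [0, 0, 0], "jaw": -1},
])

```text
t: 31.35
eef_pos: [0.6173, -0.2812, 0.1269]
tcp_rot: [[-0.823, 0.568, 0.002], [0.568, 0.823, -0.002], [-0.003, -0.001, -1.0]]
force: [-1.1, 0.2, -2.9]
finger_gap: 0.569
grasp_force: 20.0
```

Run:
```python
from h import *
go([.616,-.2808,.1165],2.54-np.pi/2)
```

```text
t 31.35 lin [ 0.0087 -0.003   0.0695] dr [-0.0014  0.0051 -0.005 ] q [-0.4444  0.6075  1.5646 -0.0014  0.9671 -1.4102]
```

>>> jog_arm([
  {"linear": [0.005, -0.002, 0.02], "dr": [0, 0.005, 0], "jaw": -1},
  {"linear": [0.005, -0.002, 0.035], "dr": [0, 0.005, 0], "jaw": -1},
  {"linear": [0.005, -0.002, 0.048], "dr": [0, 0.005, 0], "jaw": -1},
  {"linear": [0.005, -0.002, 0.056], "dr": [0, 0.005, 0], "jaw": -1},
  {"linear": [0.005, -0.002, 0.06], "dr": [0, 0.005, 0], "jaw": -1},
  {"linear": [0.005, -0.002, 0.064], "dr": [0, 0.005, 0], "jaw": -1},
  {"linear": [0.005, -0.002, 0.064], "dr": [0, 0.005, 0], "jaw": -1},
  {"linear": [0.005, -0.002, 0.064], "dr": [0, 0.005, 0], "jaw": -1},
])

```text
t: 32.02
eef_pos: [0.6161, -0.2807, 0.1166]
tcp_rot: [[-0.823, 0.568, -0.001], [0.568, 0.823, -0.0], [0.001, -0.001, -1.0]]
force: [-0.2, -0.7, -1.4]
finger_gap: 0.566
grasp_force: 20.0
```

>>> jog_arm([
  {"linear": [0, 0, 0.004], "dr": [0, 0, 0], "jaw": -1},
  {"linear": [0, 0, 0.007], "dr": [0, 0, 0], "jaw": -1},
  {"linear": [0, 0, 0.007], "dr": [0, 0, 0], "jaw": -1},
  {"linear": [0, 0, 0.007], "dr": [0, 0, 0], "jaw": -1},
])

```text
t: 32.35
eef_pos: [0.6163, -0.2807, 0.1164]
tcp_rot: [[-0.823, 0.568, -0.001], [0.568, 0.823, -0.0], [0.001, -0.001, -1.0]]
force: [-2.7, 1.4, 5.3]
finger_gap: 0.57
grasp_force: 20.0
```

Contact is made. I'll release and retreat.

>>> jog_arm([
  {"linear": [0, 0, 0], "dr": [0, 0, 0], "jaw": 0.25},
  {"linear": [0, 0, 0], "dr": [0, 0, 0], "jaw": 0.4},
  {"linear": [0, 0, 0], "dr": [0, 0, 0], "jaw": 0.7},
  {"linear": [0, 0, 0], "dr": [0, 0, 0], "jaw": 0.9},
  {"linear": [0, 0, 0], "dr": [0, 0, 0], "jaw": 0.9},
  {"linear": [0, 0, 0], "dr": [0, 0, 0], "jaw": 0.9},
  {"linear": [0, 0, -0.1], "dr": [0, 0, 0], "jaw": 0.9},
  {"linear": [0, 0, -0.25], "dr": [0, 0, 0], "jaw": 0.9},
  {"linear": [0, 0, -0.45], "dr": [0, 0, 0], "jaw": 0.9},
  {"linear": [0, 0, -0.7], "dr": [0, 0, 0], "jaw": 0.9},
  {"linear": [0, 0, -1], "dr": [0, 0, 0], "jaw": 0.9},
  {"linear": [0, 0, -1], "dr": [0, 0, 0], "jaw": 0.9},
  {"linear": [0, 0, -1], "dr": [0, 0, 0], "jaw": 0.9},
])

```text
t: 33.43
eef_pos: [0.618, -0.2815, 0.2693]
tcp_rot: [[-0.823, 0.568, 0.005], [0.568, 0.823, -0.003], [-0.006, 0.0, -1.0]]
force: [1.1, 0.2, -0.5]
finger_gap: 0.949
grasp_force: 0.0
```

>>> jog_arm([
  {"linear": [0.5, -0.4, -0.2], "dr": [0, 0, 0], "jaw": 0.9},
  {"linear": [0.95, -0.82, -0.2], "dr": [0, 0, 0], "jaw": 0.9},
  {"linear": [0.95, -0.82, -0.2], "dr": [0, 0, 0], "jaw": 0.9},
  {"linear": [0.95, -0.82, -0.2], "dr": [0, 0, 0], "jaw": 0.9},
  {"linear": [0.95, -0.82, -0.2], "dr": [0, 0, 0], "jaw": 0.9},
  {"linear": [0.95, -0.82, -0.2], "dr": [0, 0, 0], "jaw": 0.9},
  {"linear": [0.95, -0.82, -0.2], "dr": [0, 0, 0], "jaw": 0.9},
  {"linear": [0.95, -0.82, -0.2], "dr": [0, 0, 0], "jaw": 0.9},
])

```text
t: 34.1
eef_pos: [0.4294, -0.3008, 0.2948]
tcp_rot: [[-0.823, 0.568, -0.002], [0.568, 0.823, 0.001], [0.002, -0.001, -1.0]]
force: [0.1, 0.4, -0.8]
finger_gap: 0.948
grasp_force: 0.0
```

Run:
```python
from h import *
im=optics.camera("top")
for vm in(70,100,115):
  for c in blobs("top",vm,300,im)[2]:
    r=cv2.boundingRect(c)
    if r[0]<400: print(vm,r,*rect("top",c,.154))
# side view outline of the column on the near face plane of the column
im=optics.camera("side");m=optics.camera_model("side");T=m["world_from_camera"]
R=fam(np.degrees(2.54)-180,0);n=R[:,1];c0=np.array([.6163,-.2808,0]);w=[]
for k in blobs("side",0,60,im)[2]:
    for p in k[:,0]:
        d=T[:3,:3]@(np.linalg.inv(m["mtx"])@[p[0],p[1],1]*[1,-1,-1])
        q=T[:3,3]+d*((c0-.025*n-T[:3,3])@n)/(d@n); w.append(((q-c0)@R[:,0],q[2]))
w=np.array(w)
for a,b in((.012,.045),(.06,.095),(.11,.145)):
    x=w[(w[:,1]>a)&(w[:,1]<b)&(abs(w[:,0])<.12),0]; print(a,len(x),x.min(),x.max())
print(readout.observe()["force"],readout.observe()["t"])
```

```text
70 (262, 125, 59, 71) [ 0.6157 -0.281 ] [ 53.8058 136.0243] 2.548515
100 (262, 125, 58, 68) [ 0.617  -0.2821] [ 51.8961 131.2228] 2.5499668
115 (262, 125, 58, 68) [ 0.6171 -0.2819] [ 50.2059 129.9964] 2.537099
0.012 30 -0.06650996725710462 0.06207202316390442
0.06 34 -0.06406427873645613 0.06454099159043286
0.11 36 -0.06567170036397574 0.06338629417881941
[-0.3184 -0.0795 -0.4672] 34.2
```

The column is aligned within 2–3 mm and the arm is clear, so I'm handing in.

```bash
python3 -c "
from cell import workorder
print(workorder.sign_off())"
```

```text
the job is handed in; nothing more can be done
None
```

I restocked the rack and handed the job in at 34.2 s: all three boxes are in one column, released, and aligned within about 3 mm in the camera views. The standing box had to be regripped once, upright, before it could be laid down. The sign-off returned no verdict.

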